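Seat a readout board in its bench dock with the two ejector levers

TASK

Take the circuit board out of the blue stand and lower it into the slot of the bench dock, so that its ears rest on the open red levers. Then swing both levers inward with the fingers until each has pressed its end of the board firmly down onto the seat at the bottom of the slot, and no further: go by feel, do not force the levers. Leave the board seated and let go, without disturbing the things around.

Things in the scene. Friction and masses are not known exactly. Their poses are not given: they have to be found in the camera images.
- board: Loose upright circuit board in black frame, 6 mm thick (x), 92 wide (y; 64 above z = 56), 92 tall (z), 0.14-0.27 kg. Origin: middle of its bottom edge. Aluminium grip rail on top, 12 mm thick (x), 44 long (y), 78-92 mm above origin: grasp it from above, closing along x. A steel ear at each side, y = 46 to 58 mm either way, 30-36 mm above origin. Bottom corners chamfered 3 mm. Either face may look forward.
- stand: Blue stand, fixed, 76 x 112 x 26 mm (x, y, z). Origin: centre of its underside. The board stands at the start in its slot along y (slot floor 8 mm up); lift it straight up.
- dock: Fixed dock, base 80 x 164 mm. Origin: centre of underside. Slot along y at its centre, 8 mm wide, 95 long (clear by 1 mm a side, 1.5 mm an end), floor 10 mm up, walls to 36 mm; 4 black guides at y = +-34 mm, to 66 mm, flared 16 mm wide mouths to 76 mm. Between open levers the board rests by its ears on their lower toes, its bottom 20-27 mm above the origin; seated, 12-16.5 mm.
- seat_left: Seat at the left (+y) end of the slot, origin on the slot floor at dock y = +42.5 mm. The rubber pad in it, on which the board's bottom edge comes to bear, has its top 2 to 6.5 mm above the slot floor; this varies by start and between left and right, is not measured and cannot be seen: it is felt as the lever resisting more.
- seat_right: The same at the right (-y) end, dock y = -42.5 mm.
- lever_left (a joint): Angle (rad) of the left lever, pivot along dock x; grows as its top swings outward (to dock +y). The line pivot-to-tip leans outward by value - 0.30 from upright. Limits -0.40, 1.0; starts open, 0.88-1.0. Swung in, it presses the ear down 10 mm; seat met between +0.33 and -0.30. Stiff hinge (0.22 N m), stays where left. Push the outer side near the tip along its arc: 4-7 N moves it, 9-11 N seats, over 18 N is forcing.
- lever_right (a joint): The same for the right lever (top swings to the dock's -y as it opens). If one lever is swung fully in while the other is still open, the board tilts in the slot and may jam: bring the first one half way, the second home, then the first home.
- lever_left_tip (a point): Top end of the left red lever, 75 mm from its pivot along the lever; the lever is 18 mm wide (dock x) and 8 mm thick here, so its outer side is 4 mm farther out.
- lever_right_tip (a point): The same for the right lever.
- lever_left_pivot (a point): Pivot of the left lever: dock y = +68 mm, 46.5 mm above the dock's underside.
- lever_right_pivot (a point): Pivot of the right lever: dock y = -68 mm, 46.5 mm above the dock's underside.
- amber_bottle: Bystander: brown bottle with black cap, 45 mm across, 85 mm tall, standing behind the work. Origin: centre of its underside.
- timer: Bystander: white timer, 68 x 68 x 20 mm. Origin: centre of its underside.
- cold_block: Bystander: dark blue block, 62 x 96 x 34 mm, loose, behind the work. Origin: centre of its underside.
Things that resemble listed ones, but are neither listed nor needed, are in the scene too. There is more than one size of the board; the job needs the middle-sized.

How it is judged:
On the way, in this order (a step that is already met when the one before it is completed fails the run):
1. the board stands in the dock's slot, both levers still open (horizontal distance between board and dock below 0.008 m and z of board in the frame of dock below 0.031 m and angle between the y axis of board and the y axis of dock, either way round below 0.15 rad and value of joint each of lever_left, lever_right above 0.6 rad), for 0.1 s.
2. a lever is swung inward past half way by the fingers on it (((value of joint lever_left below 0.5 rad and contact force between the fingers and lever_left above 0.5 N) or (value of joint lever_right below 0.5 rad and contact force between the fingers and lever_right above 0.5 N))).
At the end, for the whole second after the job is handed in: The board stands in the dock's slot (within 5 mm, upright and in line within 0.1 rad), at rest and let go, both levers are swung in (below 0.4 rad) and hold it down so that it bears on the left and on the right seat with more than 5 N each (contact force between board and seat_left above 5 N and contact force between board and seat_right above 5 N and value of joint each of lever_left, lever_right below 0.4 rad and horizontal distance between board and dock below 0.005 m and angle between the y axis of board and the y axis of dock, either way round below 0.1 rad and angle between board's own z axis and vertical below 0.1 rad and linear speed of board below 0.01 m/s); the robot touches nothing.
It fails at once if a lever is forced: more than 18 N of finger force on it (contact force between the fingers and lever_left above 18 N or contact force between the fingers and lever_right above 18 N).
It fails at once if a bystander is moved by more than 20 mm (distance of any of amber_bottle, cold_block, timer from where it was at the start of the episode above 0.02 m).
It also fails if it takes over 72 s, if anything falls off the work surface, if the arm or the gripper's body presses on something with over 40 N, if the wrist force passes 120 N, or if a joint passes its speed limit or range.

ROBOT

A 6-joint arm with a two-finger parallel gripper is mounted at the origin on a cart in front of the work surface, level with it; the furniture and walls round the work are solid. World frame = base frame: x ahead of the robot, y to its left, z up, the work surface at z = 0. Lengths are in m, angles in rad, forces in N, time in s.
With the tool pointing down it reaches from about 0.225 to 0.875 m from the base axis. Payload 3.4 kg.
Tool frame: the origin (TCP) lies on the centre line of the jaws, within the pads' length; the fingertips stand 17 mm ahead of it and the grasp point (between the pads) lies 2 mm behind it (manip.finger_overhang is the distance from the TCP to the fingertips, in m); y points along the fingers, x is the direction in which the jaws open and shut, and the axes are right-handed (so a half turn about y gives the same grasp; the last joint's range is limited). The gripper opens to 85 mm and grips with 20 to 120 N. Pads are 22 mm wide; open, the fingers measure 114 mm over their backs; the gripper's body (76 mm by 85 mm) begins 54 mm behind the grasp point. The pads swing forward as they close: fully open they stand 13 mm farther back than shut.
Start: joints at [1.034, 0.276, 1.505, -0, 1.361, -0.121], TCP at [0.232, 0.526, 0.226] pointing down, gripper open.
Joint ranges: [-2.89, 2.89], [-0.75, 2.08], [0.22, 2.7], [-1.18, 4.32], [0.11, 2.71], [-2.7, 2.7]. Speed limits (rad/s): [2.57, 2.57, 3.14, 3.14, 3.14, 3.14].

INTERFACE

Orientations are given as a unit quaternion [w, x, y, z].
In Python, from rig import manip gives the robot as it stands.
- The arm moves only by the tool arm_command, never from a script. Its argument "commands" is a list of rows, each a list of 3 entries, a list of its own where there are three numbers: the finger opening in cm, from 0 to 8.54, then the shift along the world's x, y, z in cm, then the turn about the world's z in rad. A call has 1 to 12 rows; each row shifts and turns the commanded pose from where the row before left it; what a row does not reach is not made up. A row lasts 1/10 s, in which the tool goes at most 50 mm and 8.59 degrees, less where a joint would pass 70% of its speed; a pose out of reach is approached as far as the arm can. A call with a gripper value outside its range is refused whole. The fingers move at their own pace and stop on an object; "grip_force" is the grip in N (left out, the last holds). Time passes only in rows, so rows that do not move let the fingers close. It gives the time, the measured TCP pose, the force and the opening at its end, in the units of the state.
- manip.get_state(): the state, without advancing time (a new reading comes with each control period).
- manip.get_image(name): name is "scene" or "top"; returns a dict with "pixels" (420x560x3 uint8, red, green, blue), "range_z" (420x560 float32, m along the optical axis (not along the pixel's ray), 0 where there is no reading), "intrinsics" (3x3 intrinsics, pixels), "R" (3x3) and "t" (3): a world point X has camera coordinates R X + t. Camera axes: x right, y down, z forward; pixel columns grow to the right and rows downward; lengths in m; the calibration is good to about 2 mm. A picture is of the moment at which its call begins.
- manip.sign_off(): hands the job in, once; it reports no verdict.
The state is a dict: "clock": time; "qpos": joint angles; "qd": joint speeds; "effort": joint torques, N m; "position": TCP position; "ee_rot": TCP orientation; "contact_force": force on the tool from outside, world axes, zero at the start; "moment": the same for the moment, N m; "width": finger opening in m.
Only numpy, scipy, OpenCV 4.12 (cv2) and the standard library are available. Lean on these libraries where they do the work, as an engineer would, in place of code of your own. Each camera call takes 0.05 s, during which the arm holds its last target.

## Working session

There is one attempt and no reset: what is moved stays moved. The work goes in short steps, Python scripts to look and compute and a tool call to move; the robot and the scene stay as the last step left them, time stands still between calls to the robot, and variables do not carry over. Pictures are saved under pics/ and viewed, and the job is handed in when it is done.

Besides the shell and the picture viewer there is one more tool, called after ">>>" as name([rows], argument=value, ...), one row to a line, values as JSON. arm_command: Moves the arm, as the interface text tells. Its arguments: {"type":"object","properties":{"commands":{"type":"array"},"grip_force":{"type":"number"}},"required":["commands"]}

```bash
mkdir -p pics; ls
cat > h.py <<'E'
import numpy as np, cv2
from rig import manip
def grab(name,tag):
    d=manip.get_image(name); np.savez(f'pics/{tag}.npz',**{k:np.array(d[k]) for k in ('pixels','range_z','intrinsics','R','t')})
    cv2.imwrite(f'pics/{tag}.png',cv2.cvtColor(d['pixels'],cv2.COLOR_RGB2BGR)); return d
def load(tag): return np.load(f'pics/{tag}.npz')
def P(d,u,v,z=None):
    K=d['intrinsics'];R=d['R'];t=d['t']
    r=np.linalg.inv(K)@np.array([u,v,1.])
    if z is None:
        return R.T@(r*d['range_z'][int(round(v)),int(round(u))]-t)
    c=-R.T@t; w=R.T@r; return c+w*(z-c[2])/w[2]
def proj(d,X):
    c=d['R']@np.array(X)+d['t']; p=d['intrinsics']@c; return p[:2]/p[2]
def crop(tag,u0,v0,u1,v1,s,out):
    im=cv2.imread(f'pics/{tag}.png')[v0:v1,u0:u1]; cv2.imwrite(f'pics/{out}.png',cv2.resize(im,None,fx=s,fy=s,interpolation=cv2.INTER_CUBIC))
E
python3 - <<'E'
from h import *
for n in('scene','top'):
    d=grab(n,n+'0'); print(n,-d['R'].T@d['t'],d['intrinsics'][0,0],d['R'][2])
print(manip.get_state())
E
```

```text
pics
scene [ 0.09683329 -0.63743778  1.01153449] 489.3269519464312 [ 0.36428923  0.57042452 -0.73614484]
top [0.33924168 0.06169153 1.16645851] 438.42598466946043 [ 0.19236422  0.01709612 -0.98117467]
{'clock': 0.1, 'qpos': array([ 1.03400010e+00,  2.76545286e-01,  1.50601671e+00, -2.81083690e-06,
        1.36070136e+00, -1.20993533e-01]), 'qd': array([ 0.00038209, -0.00185898, -0.00290023,  0.00139459,  0.00044343,
        0.0009597 ]), 'effort': array([ 7.11608136e-04, -4.17701054e+01, -2.46406442e+01, -1.38644305e-04,
        5.82359135e-03,  9.67394911e-07]), 'position': array([0.23200944, 0.52558521, 0.22471445]), 'ee_rot': array([-0.592175  ,  0.5926975 ,  0.38549994, -0.38655948]), 'contact_force': array([-0.46862441, -0.11651327,  0.23887079]), 'moment': array([ 0.00989193, -0.00666089, -0.05599529]), 'width': 0.08576213470700218}
```

```bash
sleep 1; ls pics
```

```text
scene0.npz
scene0.png
top0.npz
top0.png
```

View pics/scene0.png

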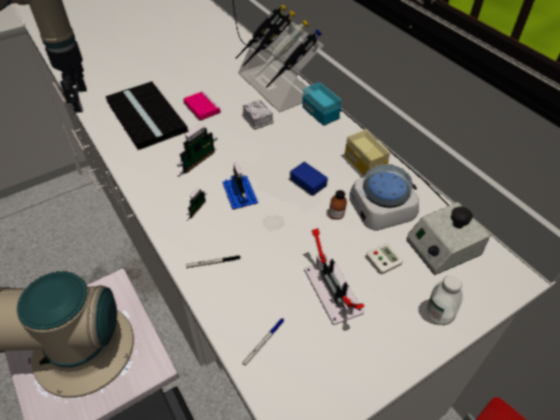

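View pics/top0.png

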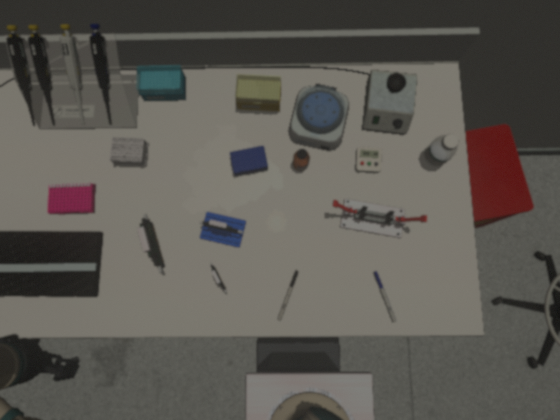

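The scene view shows the stand with its board at about (238,188), a larger decoy at (198,148), a smaller one at (197,203), and the dock at (335,285). In the top view the stand is at (223,229) and the dock at (374,217). I'll enlarge both.

Run:
```python
from h import *
crop('scene0',215,155,275,215,10,'s_st'); crop('scene0',295,220,375,330,7,'s_dk')
crop('top0',190,200,260,255,11,'t_st'); crop('top0',315,190,435,250,6.6,'t_dk')
```

```text
(no output)
```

View pics/s_st.png

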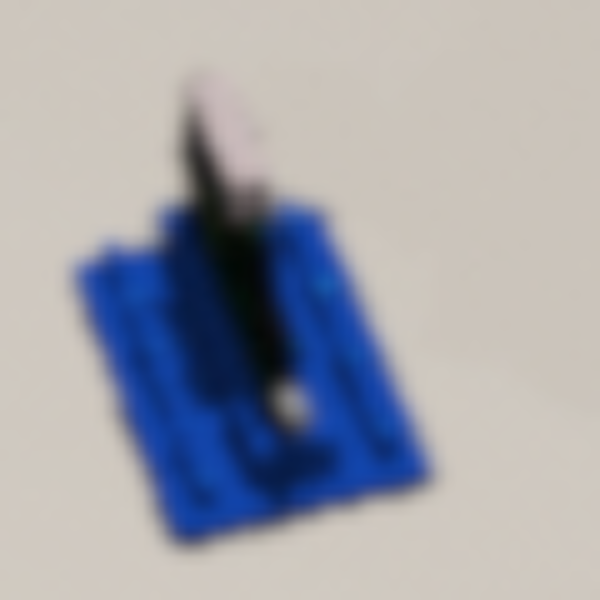

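View pics/t_st.png

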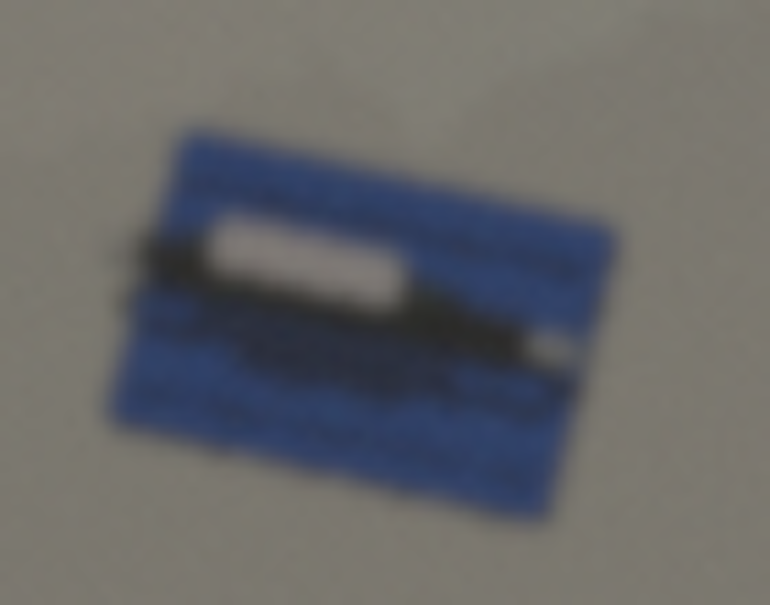

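View pics/s_dk.png

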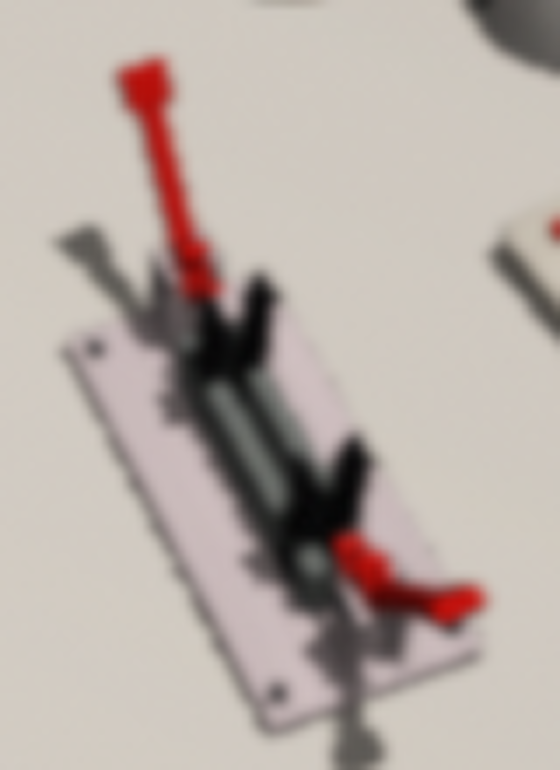

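View pics/t_dk.png

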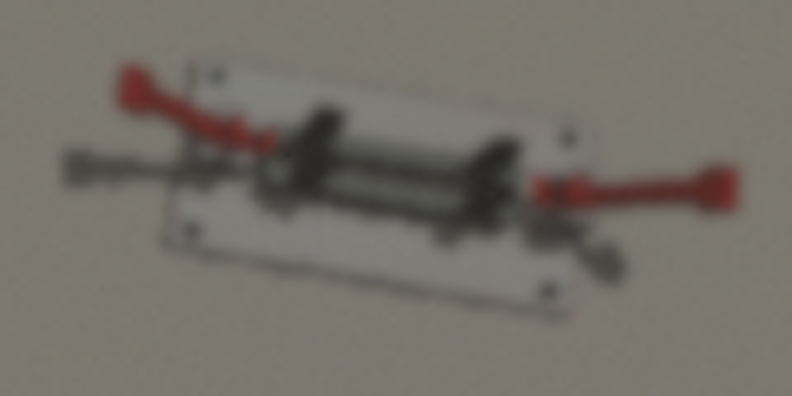

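Run:
```python
from h import *
np.set_printoptions(precision=4,suppress=True)
for tag,pts in (('top0',dict(rail=[(209,221),(218,223.5),(226,226)],stand=[(208,214),(244,222),(238,245),(203,236)],base=[(347,203),(343,224),(398,234),(401,212)],table=[(350,250),(250,260)],ltip=[(335,203)],rtip=[(424,218.5)],lpiv=[(351,210)],rpiv=[(399,219)],ear=[(240,231.5)])),
 ('scene0',dict(rail=[(236,165),(238,168),(240,171)],stand=[(225,182),(246,178),(256,202),(234,207)],base=[(307,270),(334,322),(360,312)],table=[(290,300)],ltip=[(315.5,232)],rtip=[(360,306)]))):
    d=load(tag)
    for k in pts:
        for p in pts[k]: print(tag,k,p,P(d,*p))
```

```text
top0 rail (209, 221) [0.5252 0.2414 0.0979]
top0 rail (218, 223.5) [0.5187 0.2189 0.0977]
top0 rail (226, 226) [0.5133 0.1998 0.0913]
top0 stand (208, 214) [0.56   0.2596 0.0081]
top0 stand (244, 222) [0.5372 0.1622 0.0083]
top0 stand (238, 245) [0.4755 0.1778 0.0072]
top0 stand (203, 236) [0.5009 0.2724 0.0041]
top0 base (347, 203) [ 0.586  -0.1151  0.0099]
top0 base (343, 224) [ 0.5288 -0.1022  0.0102]
top0 base (398, 234) [ 0.5004 -0.246   0.0113]
top0 base (401, 212) [ 0.5597 -0.2578  0.0105]
top0 table (350, 250) [ 0.4604 -0.1197 -0.0006]
top0 table (250, 260) [ 0.4365  0.1467 -0.0058]
top0 ltip (335, 203) [ 0.5666 -0.0713  0.1024]
top0 rtip (424, 218.5) [ 0.5239 -0.2847  0.1108]
top0 lpiv (351, 210) [ 0.5566 -0.1168  0.0609]
top0 rpiv (399, 219) [ 0.5338 -0.2405  0.0505]
top0 ear (240, 231.5) [0.5061 0.1692 0.0447]
scene0 rail (236, 165) [0.5203 0.2347 0.0987]
scene0 rail (238, 168) [0.518  0.2193 0.1011]
scene0 rail (240, 171) [0.5177 0.2083 0.0991]
scene0 stand (225, 182) [0.502  0.279  0.0055]
scene0 stand (246, 178) [0.5599 0.2581 0.0079]
scene0 stand (256, 202) [0.5372 0.1641 0.005 ]
scene0 stand (234, 207) [0.4754 0.1781 0.0086]
scene0 base (307, 270) [ 0.5232 -0.1016  0.0119]
scene0 base (334, 322) [ 0.4952 -0.2479  0.0081]
scene0 base (360, 312) [ 0.5603 -0.2604  0.009 ]
scene0 table (290, 300) [ 0.4455 -0.1435  0.0013]
scene0 ltip (315.5, 232) [ 0.5645 -0.0714  0.1007]
scene0 rtip (360, 306) [ 0.5222 -0.2877  0.1105]
```

```bash
cat >> h.py <<'E'
def cloud(d):
    K=d['intrinsics'];h,w=d['range_z'].shape;v,u=np.mgrid[:h,:w]
    r=np.stack([u,v,np.ones_like(u)],-1)@np.linalg.inv(K).T*d['range_z'][...,None]
    return (r-d['t'])@d['R']
def rect(xy):
    (c,s,a)=cv2.minAreaRect(xy.astype(np.float32)*1000); return np.round(c,1),np.round(s,1),round(a,2)
E
python3 - <<'E'
from h import *
np.set_printoptions(precision=4,suppress=True)
for tag in('top0','scene0'):
    d=load(tag);X=cloud(d);p=d['pixels'].astype(int);R,G,B=p[...,0],p[...,1],p[...,2]
    x,y,z=X[...,0],X[...,1],X[...,2]
    st=(abs(x-.52)<.07)&(abs(y-.22)<.09)
    m=st&(z<.035)&(B>R*1.5)&(B>40); print(tag,'stand',m.sum(),rect(X[m][:,:2]))
    lo=m&(z<.012);hi=m&(z>.02);print('  z lo',np.median(z[lo]),'hi',hi.sum(),np.median(z[hi]) if hi.any() else 0)
    m=st&(z>.085); q=X[m]; c=q.mean(0);e=np.linalg.svd(q[:,:2]-c[:2])[2][0]
    print(' rail',m.sum(),c,'ang',np.arctan(-e[0]/e[1]),rect(q[:,:2]))
    m=st&(z>.012); q=X[m];c=q.mean(0);e=np.linalg.svd(q[:,:2]-c[:2])[2][0];print(' allboard',m.sum(),c,np.arctan(-e[0]/e[1]))
    dk=(abs(x-.54)<.08)&(abs(y+.18)<.14)
    m=dk&(z>.006)&(z<.016)&(abs(y+.18)<.105); print(' base',m.sum(),rect(X[m][:,:2]))
    red=dk&(R>1.6*G)&(R>60)
    for s,n in((1,'L'),(-1,'R')):
        m=red&((y+.18)*s>0); q=X[m]; c=q.mean(0);e=np.linalg.svd(q-c)[2][0]
        i=np.argsort(q[:,1]*s); print('  lever',n,m.sum(),q[i[-25:]].mean(0),'inner',q[i[:10]].mean(0),'dir',e*np.sign(e[2]))
    m=dk&(z>.02)&~red; q=X[m];c=q.mean(0);e=np.linalg.svd(q[:,:2]-c[:2])[2][0]; print(' slotstuff',m.sum(),c,np.arctan(-e[0]/e[1]),rect(q[:,:2]))
E
```

```text
top0 stand 681 (array([518.9, 219.9]), array([106.6,  71.4]), 76.04)
  z lo 0.007201943756425353 hi 80 0.02494436936310046
 rail 104 [0.5173 0.2202 0.0972] ang -0.2466112553871696 (array([517.7, 220.7]), array([62.1, 12.4]), 76.19)
 allboard 562 [0.5153 0.219  0.0408] -0.22105802678810688
 base 1147 (array([ 553.4, -188.9]), array([177.7, 101.4]), 79.21)
  lever L 69 [ 0.5655 -0.0733  0.1   ] inner [ 0.5563 -0.1241  0.0516] dir [0.1416 0.6989 0.701 ]
  lever R 77 [ 0.5258 -0.2843  0.1056] inner [ 0.5339 -0.237   0.0501] dir [-0.1139 -0.6242  0.7729]
 slotstuff 602 [ 0.542  -0.183   0.0517] -0.1870210789265865 (array([ 544.9, -178. ]), array([231.7,  26. ]), 79.78)
scene0 stand 663 (array([517.8, 221.8]), array([112.6,  74.5]), 75.58)
  z lo 0.007883542539071172 hi 129 0.02512187601975609
 rail 78 [0.5157 0.2179 0.097 ] ang -0.23894294523263565 (array([516.8, 218.6]), array([52.6, 12.7]), 76.99)
 allboard 492 [0.5135 0.2146 0.0407] -0.20494589550003792
 base 1194 (array([ 529.7, -172.2]), array([170.7, 110.9]), 79.35)
  lever L 168 [ 0.5646 -0.0686  0.103 ] inner [ 0.5492 -0.1301  0.0624] dir [0.1412 0.6929 0.707 ]
  lever R 130 [ 0.523  -0.287   0.1073] inner [ 0.5434 -0.2195  0.0315] dir [-0.1842 -0.6281  0.756 ]
 slotstuff 687 [ 0.5411 -0.1794  0.0452] -0.19006798883940051 (array([ 544.3, -176.1]), array([231.5,  26.9]), 80.01)
```

Run:
```python
from h import *
np.set_printoptions(precision=4,suppress=True)
d=load('top0'); A=[P(d,315+u/6.6-.4,190+v/6.6-.4,.01)[:2] for u,v in((190,62),(168,243),(568,318),(592,112))]
d2=load('scene0'); B=[P(d2,295+u/7-.4,220+v/7-.4,.01)[:2] for u,v in((65,345),(270,733),(483,652))]
print(np.array(A),np.array(B)); 
print('centres',(A[0]+A[2])/2,(A[1]+A[3])/2,(B[0]+B[2])/2)
for a,b in((A[0],A[3]),(A[1],A[2]),(B[0],B[1])): e=b-a;print(np.arctan(-e[0]/e[1]),np.linalg.norm(e))
# model check overlays
def ov(tag,d,c,th,name,box):
    im=cv2.imread(f'pics/{tag}.png');S=8;u0,v0,u1,v1=box
    im=cv2.resize(im[v0:v1,u0:u1],None,fx=S,fy=S,interpolation=cv2.INTER_CUBIC)
    Rz=np.array([[np.cos(th),-np.sin(th),0],[np.sin(th),np.cos(th),0],[0,0,1]])
    def L(a,b,col):
        q=[(( proj(d,Rz@np.array(p)+[*c,0])-[u0,v0]+.5)*S).astype(int) for p in(a,b)]; cv2.line(im,tuple(map(int,q[0])),tuple(map(int,q[1])),col,1)
    def box3(x,y,z,col):
        k=[(-x,-y,z),(x,-y,z),(x,y,z),(-x,y,z)]
        for i in range(4): L(k[i],k[(i+1)%4],col)
    box3(.04,.082,.01,(0,255,0)); box3(.004,.0475,.036,(255,255,0)); box3(.008,.034,.076,(0,255,255))
    for s in(1,-1):
        for v in(.88,1.0): L((0,s*.068,.0465),(0,s*(.068+.075*np.sin(v-.3)),.0465+.075*np.cos(v-.3)),(255,0,255))
    cv2.imwrite(f'pics/{name}.png',im)
import sys
c=(.5437,-.1790);th=-.188
ov('top0',d,c,th,'ov_t',(322,190,420,250)); ov('scene0',d2,c,th,'ov_s',(297,220,372,294+1)); ov('scene0',d2,c,th,'ov_s2',(300,255,372,330))
```

```text
[[ 0.5971 -0.1058]
 [ 0.5224 -0.0941]
 [ 0.4905 -0.2528]
 [ 0.5745 -0.2677]] [[ 0.5195 -0.0937]
 [ 0.4894 -0.2522]
 [ 0.5655 -0.2667]]
centres [ 0.5438 -0.1793] [ 0.5485 -0.1809] [ 0.5425 -0.1802]
-0.13839525644004905 0.16346210693973542
-0.1985876752113546 0.1617948768853432
-0.1874725622251917 0.16134294857017856
```

View pics/ov_t.png

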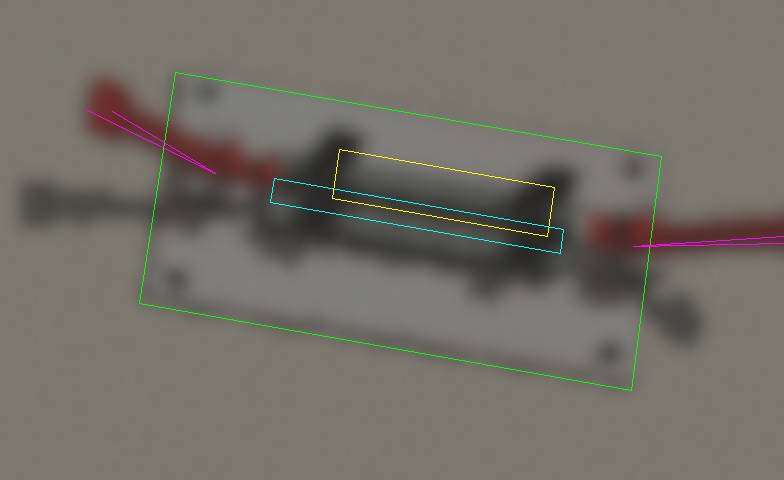

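View pics/ov_s2.png

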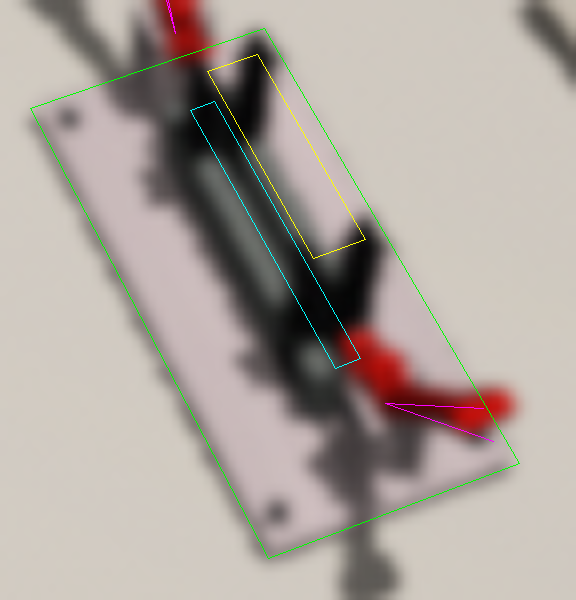

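Run:
```python
from h import *
from scipy.spatial.transform import Rotation as Ro
s=manip.get_state();q=s['ee_rot'];M=Ro.from_quat([*q[1:],q[0]]).as_matrix();print(M.round(3),np.arctan2(M[1,0],M[0,0]),manip.finger_overhang)
def ang(t): return np.arctan2(M[1,0],M[0,0])
print('turn to -0.243:',(-.243-ang(0)), 'or', -.243-ang(0)+np.pi, -.243-ang(0)-np.pi)
print(s['position'])
```

```text
[[ 0.404 -0.001 -0.915]
 [ 0.915 -0.001  0.404]
 [-0.002 -1.     0.   ]] 1.1549943826352433 0.017
turn to -0.243: -1.3979943826352432 or 1.74359827095455 -4.539587036225036
[0.23200944 0.52558521 0.22471445]
```

>>> arm_command([
  [8.5, [2.85, -3.06, 0], -0.14],
  [8.5, [2.85, -3.06, 0], -0.14],
  [8.5, [2.85, -3.06, 0], -0.14],
  [8.5, [2.85, -3.06, 0], -0.14],
  [8.5, [2.85, -3.06, 0], -0.14],
  [8.5, [2.85, -3.06, 0], -0.14],
  [8.5, [2.85, -3.06, 0], -0.14],
  [8.5, [2.85, -3.06, 0], -0.14],
  [8.5, [2.85, -3.06, 0], -0.14],
  [8.5, [2.85, -3.06, 0], -0.14],
  [8.5, [0, 0, 0], 0],
  [8.5, [0, 0, 0], 0],
])

```text
clock: 1.3
position: [0.5173, 0.2193, 0.2248]
ee_rot: [-0.702, 0.702, -0.087, 0.086]
contact_force: [-0.3, 0.5, 0.2]
width: 0.0849
```

>>> arm_command([
  [8.5, [0, 0, -4], 0],
  [8.5, [0, 0, -4], 0],
  [8.5, [0, 0, -3], 0],
  [8.5, [0, 0, -1.5], 0],
  [8.5, [0, 0, -0.9], 0],
  [5, [0, 0, 0], 0],
  [3, [0, 0, 0], 0],
  [2.2, [0, 0, 0], 0],
  [2.2, [0, 0, 0], 0],
], grip_force=50)

```text
clock: 2.2
position: [0.5179, 0.2204, 0.0927]
ee_rot: [0.702, -0.702, 0.086, -0.087]
contact_force: [0.4, 0.5, 0.2]
width: 0.0278
```

Run:
```python
from h import *
for n in('scene','top'): grab(n,n+'1')
crop('scene1',190,120,290,215,8,'s1');crop('top1',180,190,270,260,8,'t1')
```

```text
(no output)
```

View pics/s1.png

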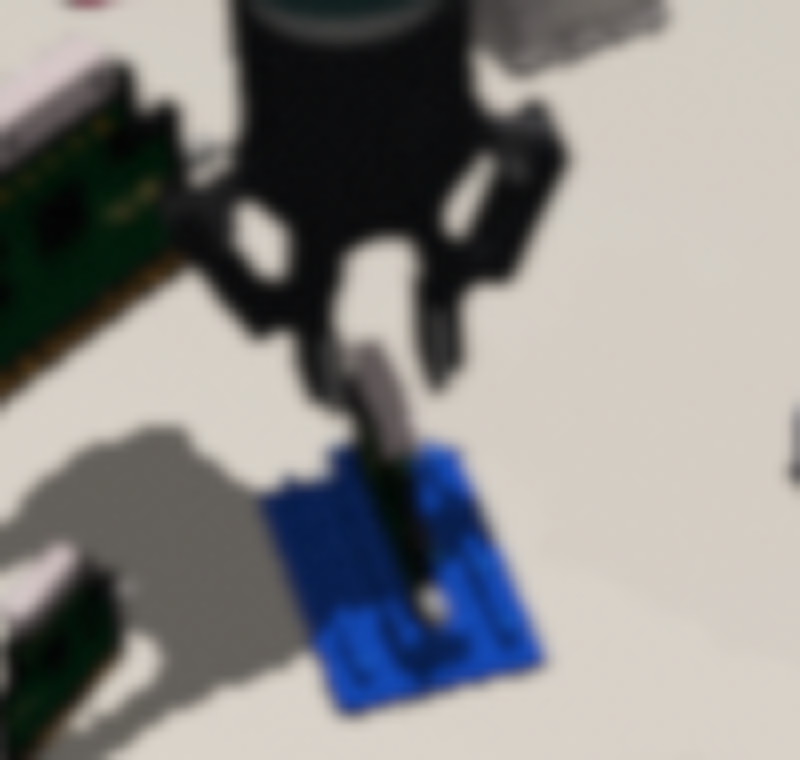

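View pics/t1.png

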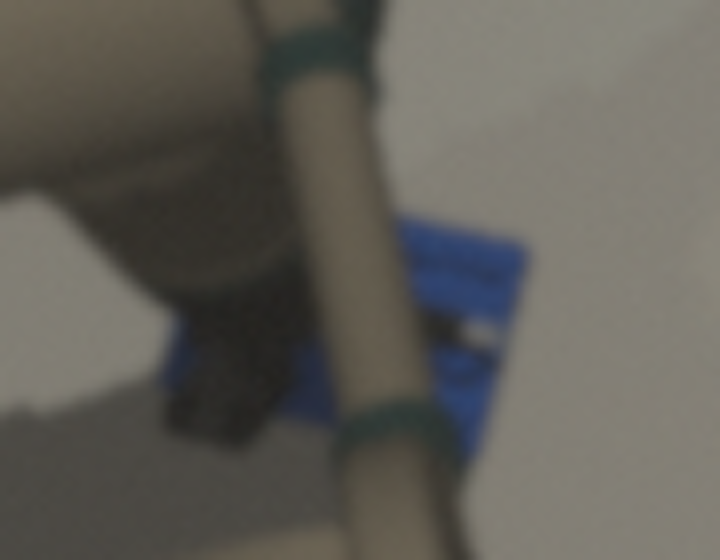

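The picture shows the rail at crop (375,390), between the fingertips (325,385) and (440,375). Closing now.

>>> arm_command([
  [1.8, [0, 0, -0.1], 0],
  [1.4, [0, 0, 0], 0],
  [0.5, [0, 0, 0], 0],
  [0, [0, 0, 0], 0],
  [0, [0, 0, 0], 0],
  [0, [0, 0, 0], 0],
], grip_force=60)

```text
clock: 2.9
position: [0.5175, 0.22, 0.0908]
ee_rot: [0.702, -0.702, 0.086, -0.087]
contact_force: [0.4, -1.0, 3.4]
width: 0.0092
```

>>> arm_command([
  [0, [0, 0, 1], 0],
  [0, [0, 0, 2], 0],
  [0, [0, 0, 2], 0],
  [0, [0, 0, 0], 0],
])

```text
clock: 3.3
position: [0.5191, 0.2207, 0.1432]
ee_rot: [0.703, -0.701, 0.085, -0.088]
contact_force: [0.4, 0.8, -1.6]
width: 0.0092
```

Run:
```python
from h import *
for n in('scene','top'): grab(n,n+'2')
crop('scene2',190,100,290,215,7,'s2');crop('top2',180,190,270,260,8,'t2');print(manip.get_state())
```

```text
{'clock': 3.4, 'qpos': array([2.78475789e-01, 3.16862600e-01, 1.66719469e+00, 6.55185790e-05,
       1.15748310e+00, 5.23461554e-01]), 'qd': array([ 0.00063805,  0.0148957 ,  0.02664613, -0.00144432,  0.00318281,
        0.00261697]), 'effort': array([ 1.87920223e-04, -4.37569034e+01, -2.37354702e+01,  7.30694068e-03,
       -7.94591289e-02,  2.03710356e-04]), 'position': array([0.51705378, 0.22003199, 0.1404239 ]), 'ee_rot': array([ 0.70183412, -0.70178064,  0.08639961, -0.08641707]), 'contact_force': array([-0.67395227, -0.76332953, -2.17619336]), 'moment': array([-0.05422029,  0.05239227,  0.04091681]), 'width': 0.009170348970550463}
```

View pics/s2.png

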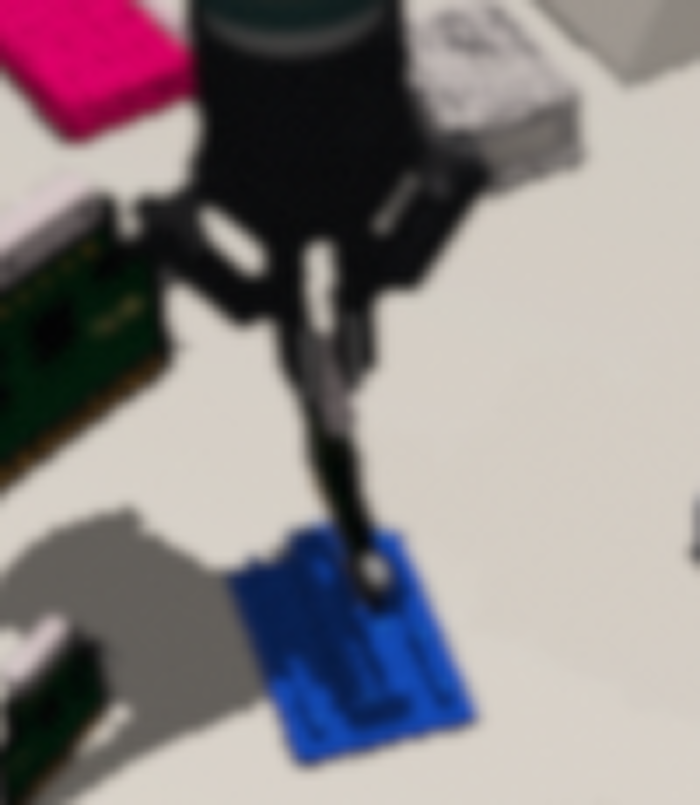

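The board hangs upright in the jaws at crop (335,430), with its ear at (375,575). Next I'll raise it and carry it over the dock.

>>> arm_command([
  [0, [0, 0, 4], 0],
  [0, [0, 0, 4], 0],
  [0, [0.28, -3.0, 0], 0.005],
  [0, [0.28, -4.2, 0], 0.005],
  [0, [0.28, -4.5, 0], 0.005],
  [0, [0.28, -4.5, 0], 0.005],
  [0, [0.28, -4.5, 0], 0.005],
  [0, [0.28, -4.5, 0], 0.005],
  [0, [0.28, -4.5, 0], 0.005],
  [0, [0.28, -4.2, 0], 0.005],
  [0, [0.28, -3.5, 0], 0.005],
  [0, [0.28, -2.5, 0], 0.01],
])

```text
clock: 4.6
position: [0.5443, -0.1813, 0.2186]
ee_rot: [0.704, -0.704, 0.069, -0.067]
contact_force: [0.6, 0.2, -1.4]
width: 0.009
```

>>> arm_command([
  [0, [0, 0, -2], 0],
  [0, [0, 0, -1], 0],
  [0, [0, 0, 0], 0],
  [0, [0, 0, 0], 0],
  [0, [0, 0, 0], 0],
])

```text
clock: 5.1
position: [0.5457, -0.1784, 0.1911]
ee_rot: [-0.704, 0.704, -0.066, 0.067]
contact_force: [-0.1, 0.0, -1.8]
width: 0.0089
```

Run:
```python
from h import *
for n in('scene','top'): grab(n,n+'3')
s=manip.get_state();print(s['position'],s['ee_rot'],s['contact_force'],s['width'])
crop('scene3',285,170,385,330,5,'s3');crop('top3',315,170,435,250,6.6,'t3')
```

```text
[ 0.54575477 -0.17859144  0.19134454] [-0.7037719   0.70412548 -0.06621468  0.06729068] [ 0.33285588 -0.02541286 -2.39874498] 0.008966097866001617
```

View pics/s3.png

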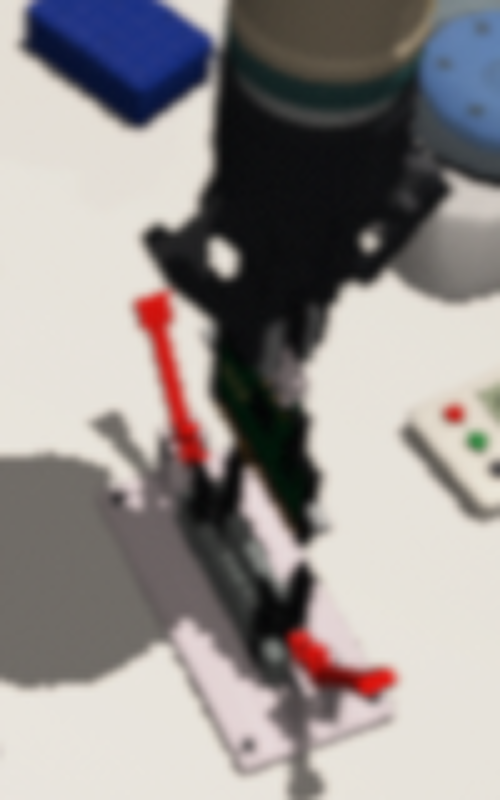

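View pics/t3.png

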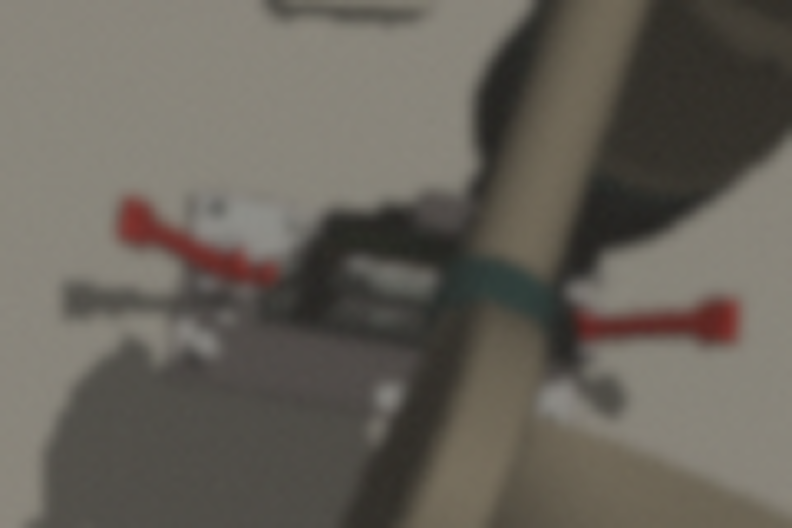

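```bash
cat >> h.py <<'E'
def overlay(tag,out,box,S,items):
    d=load(tag);im=cv2.imread(f'pics/{tag}.png');u0,v0,u1,v1=box
    im=cv2.resize(im[v0:v1,u0:u1],None,fx=S,fy=S,interpolation=cv2.INTER_CUBIC)
    for c,th,pts,col in items:
        R=np.array([[np.cos(th),-np.sin(th),0],[np.sin(th),np.cos(th),0],[0,0,1]])
        q=[((proj(d,R@np.array(p)+np.array(c))-[u0,v0]+.5)*S).astype(np.int32) for p in pts]
        cv2.polylines(im,[np.array(q)],False,col,1)
    cv2.imwrite(f'pics/{out}.png',im)
def rc(x,y,z): return [(-x,-y,z),(x,-y,z),(x,y,z),(-x,y,z),(-x,-y,z)]
E
python3 - <<'E'
from h import *
b=(.5457,-.1786,.1082);dk=(.545,-.179,0)
bp=[(0,.046,.003),(0,.043,0),(0,-.043,0),(0,-.046,.003),(0,-.046,.030),(0,-.058,.03),(0,-.058,.036),(0,-.046,.036),(0,-.046,.056),(0,-.032,.056),(0,-.032,.078)]
it=[(b,-.188,bp,(0,255,255)),(dk,-.188,rc(.004,.0475,.036),(255,255,0)),(dk,-.188,rc(.04,.082,.01),(0,255,0)),(dk,-.188,rc(.008,.034,.076),(255,0,255))]
overlay('scene3','o3',(300,225,375,330),7.5 if 0 else 7,it)
overlay('top3','o3t',(322,200,440,250),6.6,it)
E
```

```text
(no output)
```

View pics/o3.png

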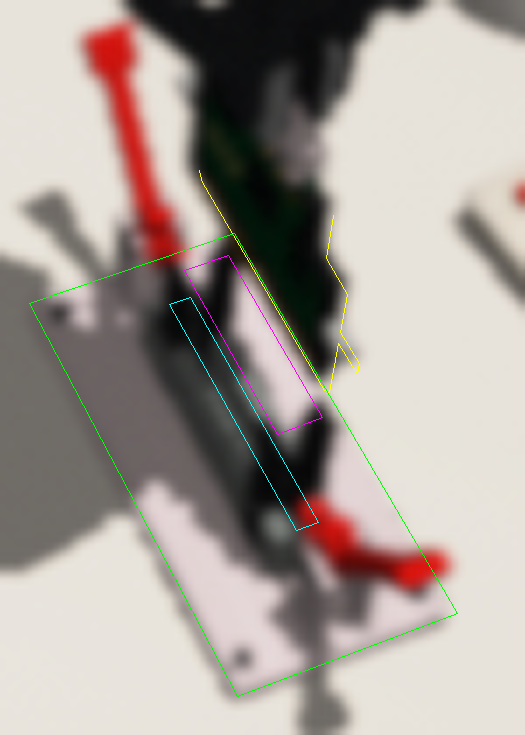

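View pics/o3t.png

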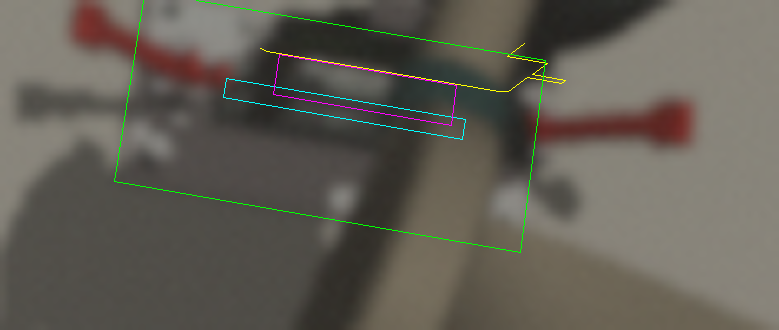

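```bash
python3 - <<'E'
from h import *
np.set_printoptions(precision=1,suppress=True,linewidth=150)
th=-.188
for tag in('scene3','top3'):
    d=load(tag);X=cloud(d)-np.array([.545,-.179,0]);c,s=np.cos(th),np.sin(th)
    a=(X[...,0]*c+X[...,1]*s)*1000;b=(-X[...,0]*s+X[...,1]*c)*1000;z=X[...,2]*1000
    m=(abs(a)<12)&(abs(b)<70)&(z>95)&(z<165)
    print(tag,m.sum())
    v,u=np.nonzero(m)
    if len(v)==0: continue
    print('a med',np.median(a[m]))
    for lo in range(-64,64,6):
        k=m&(b>=lo)&(b<lo+6)
        if k.sum()>2: print(lo,k.sum(),'zmin',np.sort(z[k])[:3],'zmax',z[k].max(),'a',np.median(a[k]))
    for n in (-1,1):
        k=m&(b*n>35); 
        for zl in range(95,165,5):
            kk=k&(z>=zl)&(z<zl+5)
            if kk.sum(): print('  side',n,zl,kk.sum(),'ext',np.abs(b[kk]).max())
E
crop() { :; }
python3 - <<'E'
import sys; sys.path.insert(0,'.')
import os; os.chdir('.')
from h import *
crop('top3',335,195,385,230,15,'t3b'); crop('scene3',315,235,360,295,10,'s3b')
E
```

```text
scene3 429
a med -1.8591308933180084
-58 5 zmin [139.9 141.5 141.6] zmax 144.19766571736926 a -0.9876134135774327
-52 12 zmin [136.8 137.4 141.7] zmax 147.09102670942062 a -1.3331580934219405
-46 31 zmin [113.1 115.8 116.9] zmax 164.67872402456393 a -0.8788386919555067
-40 28 zmin [107.8 110.7 113. ] zmax 164.94952681961948 a -2.0606446602811177
-34 28 zmin [109.1 114.8 115.9] zmax 164.85373147838575 a -1.4919492085596875
-28 30 zmin [110.1 115.6 116.8] zmax 163.61792492923806 a -1.8911013003482866
-22 24 zmin [110.1 110.6 115.5] zmax 164.72645773297583 a -2.6893455066279506
-16 21 zmin [110.6 111.6 116.4] zmax 161.19693320944938 a -1.677181941184408
-10 24 zmin [113.2 113.7 117.8] zmax 164.40573655918826 a -1.3670537957157207
-4 32 zmin [109.6 116.6 116.7] zmax 164.21666540479646 a -1.6316745111053517
2 18 zmin [110.7 116.1 118. ] zmax 163.27140946119 a -2.4788113176093463
8 25 zmin [109.3 111.5 113.5] zmax 164.74210879958693 a -2.160960838538605
14 25 zmin [108.3 110.8 113.2] zmax 163.4608467344618 a -1.8591308933180084
20 18 zmin [108.8 116.6 118.4] zmax 164.58377774652516 a -1.52
[... 2073 characters left out ...]
 -1.2643183001577394
44 15 zmin [111.9 122.5 123.1] zmax 163.03607922520396 a -2.3004332696298926
50 9 zmin [138.8 139.3 143. ] zmax 148.2684604530793 a -0.5900172019644555
56 5 zmin [140.3 143.6 143.9] zmax 144.60268456031352 a 1.0554706391915982
  side -1 140 4 ext 55.30080175761248
  side -1 145 2 ext 52.161631929658505
  side 1 110 3 ext 46.26362537430531
  side 1 115 4 ext 42.08308656979489
  side 1 120 5 ext 48.497574124907295
  side 1 125 2 ext 43.92942043458428
  side 1 130 2 ext 47.845817962886315
  side 1 135 3 ext 55.920703484659256
  side 1 140 12 ext 60.0368889948925
  side 1 145 10 ext 55.540046038773575
  side 1 155 3 ext 48.016480576609084
  side 1 160 9 ext 45.50482049927702
```

View pics/t3b.png

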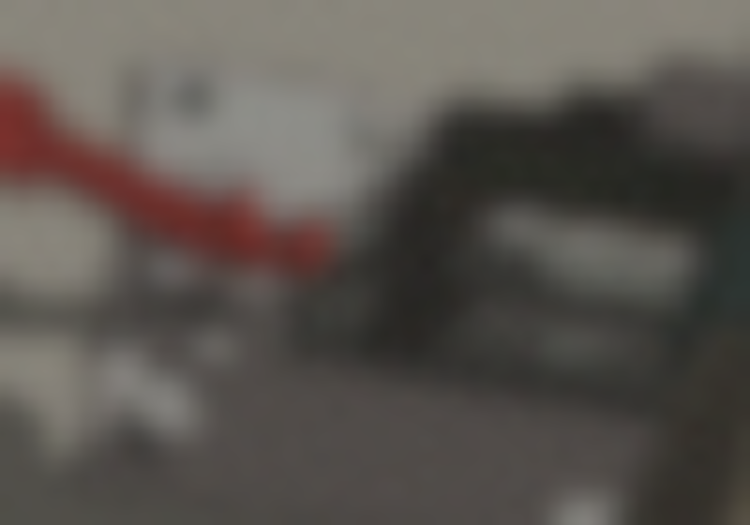

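View pics/s3b.png

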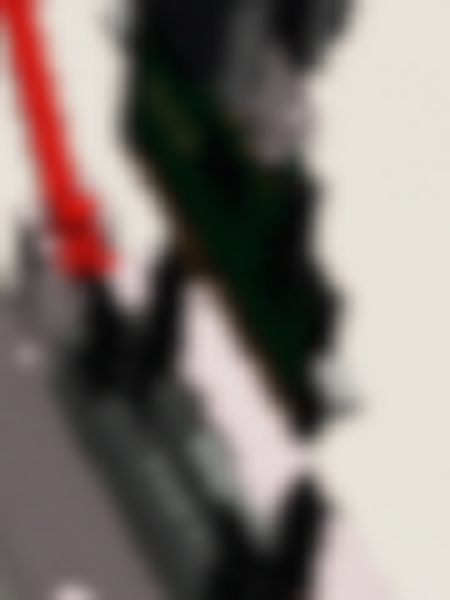

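Run:
```python
from h import *
np.set_printoptions(precision=1,suppress=True,linewidth=150)
th=-.188
for tag in('scene0','scene3','top0','top3'):
    d=load(tag);X=cloud(d)-np.array([.545,-.179,0]);c,s=np.cos(th),np.sin(th)
    a=(X[...,0]*c+X[...,1]*s)*1000;b=(-X[...,0]*s+X[...,1]*c)*1000;z=X[...,2]*1000
    p=d['pixels'].astype(int);red=(p[...,0]>1.6*p[...,1])&(p[...,0]>60)
    m=(abs(a)<15)&(abs(b)<50)&(z>40)&(z<78)&~red
    for n in(-1,1):
        k=m&(b*n>10)
        if k.sum(): print(tag,'guide',n,k.sum(),'b',np.percentile(b[k],[0,10,50,90,100]),'a',np.percentile(a[k],[0,50,100]))
    m=(abs(a)<60)&(abs(b)<110)&(z>6.)&(z<14)&~red
    for n in(-1,1):
        k=m&(b*n>60)&(abs(a)<35); print('  base end',n,k.sum(),np.sort(abs(b[k]))[-8:])
        k=m&(a*n>25)&(abs(b)<70); print('  base side',n,k.sum(),np.sort(abs(a[k]))[-10:])
    for n in(-1,1):
        k=red&(abs(a)<25)&(b*n>0); 
        for zl in range(30,110,10):
            kk=k&(z>=zl)&(z<zl+10)
            if kk.sum(): print('   lev',n,zl,kk.sum(),'b',np.median(b[kk]),'a',np.median(a[kk]))
```

```text
scene0 guide -1 123 b [-40.8 -38.7 -35.5 -27.8 -26.1] a [-14.2   2.4  12.7]
scene0 guide 1 107 b [11.6 28.7 31.7 39.  42.9] a [-13.5   2.7  11.4]
  base end -1 198 [80.6 80.8 80.9 81.  81.1 81.3 81.4 81.5]
  base side -1 357 [41.  41.  41.1 41.1 41.2 41.4 41.5 41.9 42.3 58.6]
  base end 1 110 [81.5 81.8 81.9 82.3 82.5 83.1 83.3 83.4]
  base side 1 184 [37.7 37.8 37.9 38.2 38.3 38.5 38.7 38.8 38.9 39.2]
   lev -1 30 7 b -43.32101773844022 a 6.202118701577708
   lev -1 40 9 b -57.42890577963711 a -3.7496148987926707
   lev -1 50 28 b -62.36494414306648 a -2.3567769116241335
   lev -1 60 21 b -70.42269258735601 a -3.547862609528109
   lev -1 70 10 b -85.29955141876167 a -5.283277127596828
   lev -1 80 6 b -91.40500415622942 a -5.283561546956166
   lev -1 90 5 b -98.13200502476465 a -1.6681542911706968
   lev -1 100 29 b -108.68615153495126 a -2.6917229598472545
   lev 1 40 16 b 65.61742291044453 a 0.9205019152775819
   lev 1 50 27 b 68.88772231295304 a -1.7978684981371749
   lev 1 60 25 b 78.6631253182093 a -0.5171513560073334
   lev 1 70 24 b 88.27600100647983 a -1.179100431763192
   l
[... 2997 characters left out ...]
1.198094827423819
   lev -1 60 7 b -79.16076931897878 a 0.706509887194725
   lev -1 70 6 b -87.23393046894111 a 1.9185189676520333
   lev -1 80 7 b -93.31788853397 a 0.5760714103329144
   lev -1 90 9 b -100.04129903993561 a 1.2700611829357598
   lev -1 100 25 b -106.77156923932709 a 0.9962962089173876
   lev 1 40 3 b 56.32028532185106 a 1.178974921824033
   lev 1 50 11 b 56.54249331402347 a -0.8273479768962158
   lev 1 60 16 b 68.62031641342361 a -0.05276236492022385
   lev 1 70 9 b 85.59191773616912 a -0.28651106933166515
   lev 1 80 9 b 95.49884365218728 a 0.8241663789770731
   lev 1 90 10 b 104.37845242004565 a 0.2403748146213684
   lev 1 100 15 b 110.23100241983771 a -0.08387497233076566
```

Camera depth puts the board about 3 mm to +y and 1.5 mm to +x of the dock slot, so I'll correct that and then lower into the guide mouths.

>>> arm_command([
  [0, [-0.2, -0.27, 0], 0],
  [0, [0, 0, -1.5], 0],
  [0, [0, 0, -1.5], 0],
  [0, [0, 0, -0.8], 0],
  [0, [0, 0, 0], 0],
  [0, [0, 0, 0], 0],
])

```text
clock: 5.8
position: [0.5435, -0.1818, 0.153]
ee_rot: [-0.704, 0.704, -0.067, 0.067]
contact_force: [1.9, -0.2, -1.9]
width: 0.0088
```

>>> arm_command([
  [0, [0, 0, -0.6], 0],
  [0, [0, 0, -0.6], 0],
  [0, [0, 0, -0.6], 0],
  [0, [0, 0, 0], 0],
  [0, [0, 0, 0], 0],
])

```text
clock: 6.3
position: [0.5433, -0.1817, 0.1343]
ee_rot: [0.704, -0.704, 0.067, -0.067]
contact_force: [0.1, 0.4, -1.8]
width: 0.009
```

>>> arm_command([
  [0, [0, 0, -0.5], 0],
  [0, [0, 0, -0.5], 0],
  [0, [0, 0, -0.5], 0],
  [0, [0, 0, 0], 0],
  [0, [0, 0, 0], 0],
])

```text
clock: 6.8
position: [0.5433, -0.1816, 0.1193]
ee_rot: [0.704, -0.704, 0.067, -0.067]
contact_force: [0.6, 0.4, -2.2]
width: 0.0091
```

>>> arm_command([
  [0, [0, 0, -0.3], 0],
  [0, [0, 0, -0.3], 0],
  [0, [0, 0, 0], 0],
  [0, [0, 0, 0], 0],
])

```text
clock: 7.2
position: [0.5433, -0.1817, 0.1134]
ee_rot: [0.704, -0.704, 0.067, -0.067]
contact_force: [0.9, -0.6, -3.0]
width: 0.0089
```

>>> arm_command([
  [0, [0, 0, -0.2], 0],
  [0, [0, 0, 0], 0],
  [0, [0, 0, 0], 0],
])

```text
clock: 7.5
position: [0.5433, -0.1817, 0.1115]
ee_rot: [0.704, -0.704, 0.067, -0.067]
contact_force: [-0.2, 0.1, -1.8]
width: 0.0091
```

>>> arm_command([
  [0, [0, 0, -0.2], 0],
  [0, [0, 0, -0.2], 0],
  [0, [0, 0, 0], 0],
  [0, [0, 0, 0], 0],
])

```text
clock: 7.9
position: [0.5435, -0.1819, 0.1079]
ee_rot: [-0.704, 0.704, -0.067, 0.067]
contact_force: [0.7, -0.7, 2.1]
width: 0.009
```

Vertical force has come on with the bottom about 25 mm up, so the ears are on the toes. Releasing.

>>> arm_command([
  [1.5, [0, 0, 0], 0],
  [2.5, [0, 0, 0], 0],
  [4, [0, 0, 0], 0],
  [4.5, [0, 0, 0], 0],
  [4.5, [0, 0, 3], 0],
  [4.5, [0, 0, 4], 0],
  [4.5, [0, 0, 4], 0],
  [4.5, [0, 0, 0], 0],
  [4.5, [0, 0, 0], 0],
])

```text
clock: 8.8
position: [0.5436, -0.1818, 0.2186]
ee_rot: [-0.704, 0.704, -0.066, 0.068]
contact_force: [0.7, 0.6, -0.7]
width: 0.0452
```

```bash
cat > meas.py <<'E'
from h import *
def run(t):
    np.set_printoptions(precision=1,suppress=True,linewidth=150)
    th=-.188
    for n in('scene','top'): grab(n,n+t)
    crop('scene'+t,285,200,385,330,5.5,'s'+t);crop('top'+t,315,190,435,250,6.6,'t'+t)
    for tag in('scene'+t,'top'+t):
        d=load(tag);X=cloud(d)-np.array([.544,-.179,0]);c,s=np.cos(th),np.sin(th)
        a=(X[...,0]*c+X[...,1]*s)*1000;b=(-X[...,0]*s+X[...,1]*c)*1000;z=X[...,2]*1000
        p=d['pixels'].astype(int);red=(p[...,0]>1.6*p[...,1])&(p[...,0]>60)
        m=(abs(a)<12)&(abs(b)<30)&(z>98)&(z<130)&~red&(p.sum(-1)>180)
        if m.sum(): print(tag,'rail',m.sum(),'z',np.median(z[m]),'b',b[m].min(),b[m].max(),'a',np.median(a[m]))
        for n in(-1,1):
            k=red&(abs(a)<25)&(b*n>20)&(z>60)
            if k.sum()<5: continue
            dist=np.hypot(abs(b)-68,z-46.5); q=k&(dist>40)
            ang=np.arctan2(b[q]*n-68,z[q]-46.5); 
            if q.sum(): print(tag,'lever','R L'[n+1],q.sum(),'lean',np.median(ang).round(2),'value~',(np.median(ang)+.3).round(2),'tip b,z',np.median(b[k&(dist>65)]) if (k&(dist>65)).any() else None,np.median(z[k&(dist>65)]) if (k&(dist>65)).any() else None)
    st=manip.get_state();print(st['clock'],st['position'],st['contact_force'],st['width'])
import sys
run(sys.argv[1])
E
python3 meas.py 4
```

```text
scene4 rail 129 z 115.99861530271926 b -29.473715989182402 29.33153670984714 a -1.4622067765563453
scene4 lever R 50 lean 0.58 value~ 0.88 tip b,z -109.13480223479945 107.42594511474147
scene4 lever L 71 lean 0.66 value~ 0.96 tip b,z 111.78692805216438 102.38549451413144
top4 rail 68 z 116.60361354258177 b -15.195942692548412 28.34596006506856 a 1.1951947518407682
top4 lever R 48 lean 0.58 value~ 0.88 tip b,z -107.33213916924406 105.01035242122339
top4 lever L 36 lean 0.63 value~ 0.93 tip b,z 110.2636115316931 103.1142661768354
8.9 [ 0.5 -0.2  0.2] [ 0.6 -0.2  0.8] 0.045418611765507606
```

View pics/s4.png

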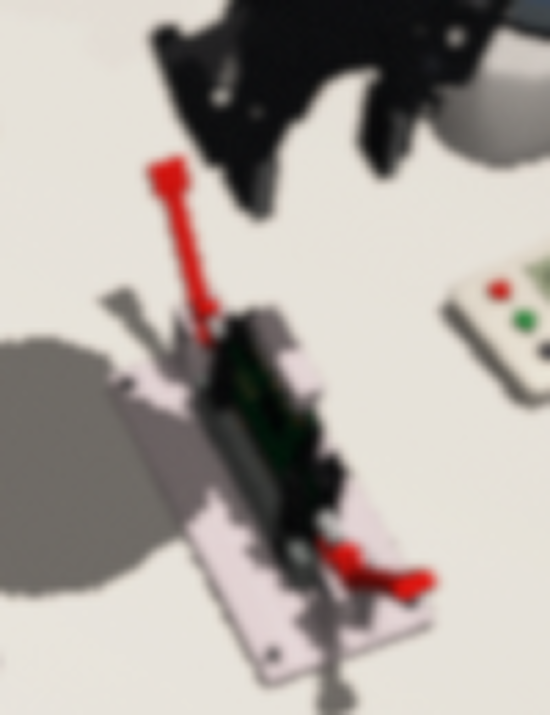

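View pics/t4.png

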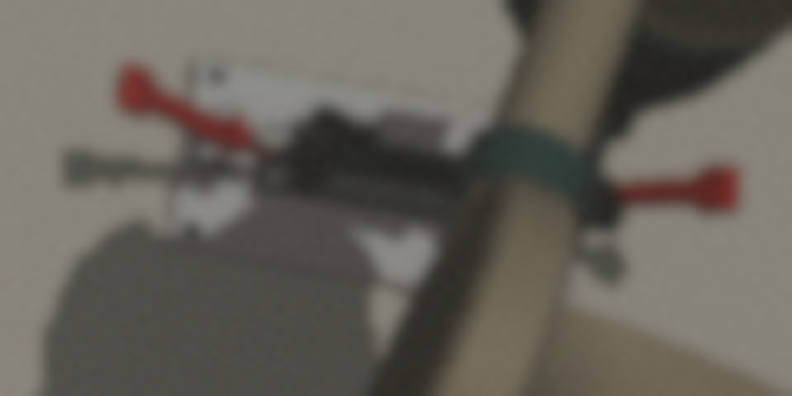

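Step 1 looks met. The board stands between the guides at s4 crop (265,400), its rail top is about 116 mm up, and both levers are open (about 0.93 and 0.88). Next I'll close the fingers and go outside the left lever.

>>> arm_command([
  [0, [0.69, 3.63, 0], 0],
  [0, [0.69, 3.63, 0], 0],
  [0, [0.69, 3.63, 0], 0],
  [0, [0.69, 3.63, 0], 0],
  [0, [0, 0, -3], 0],
  [0, [0, 0, -4], 0],
  [0, [0, 0, -3], 0],
  [0, [0, 0, 0], 0],
  [0, [0, 0, 0], 0],
], grip_force=20)

```text
clock: 9.8
position: [0.5702, -0.0364, 0.1166]
ee_rot: [0.704, -0.704, 0.068, -0.066]
contact_force: [0.6, -0.2, 0.1]
width: 0.0003
```

```bash
python3 meas.py 5
```

```text
scene5 rail 134 z 115.92589790127288 b -28.437568009456527 22.47145224193124 a -1.4542136481619568
scene5 lever R 48 lean 0.58 value~ 0.88 tip b,z -108.75318118223754 107.52046080112775
scene5 lever L 78 lean 0.66 value~ 0.96 tip b,z 111.18705574103711 101.5377015759559
top5 rail 76 z 116.12017262559479 b -29.2460409409441 9.006596691558183 a 0.05506620394699763
top5 lever R 41 lean 0.57 value~ 0.87 tip b,z -107.40344653884806 107.59712326006415
top5 lever L 30 lean 0.63 value~ 0.93 tip b,z 109.82824465800759 102.49112748777648
9.9 [ 0.6 -0.   0.1] [-0.4  0.1  1.1] -3.4883391700455015e-05
```

View pics/s5.png

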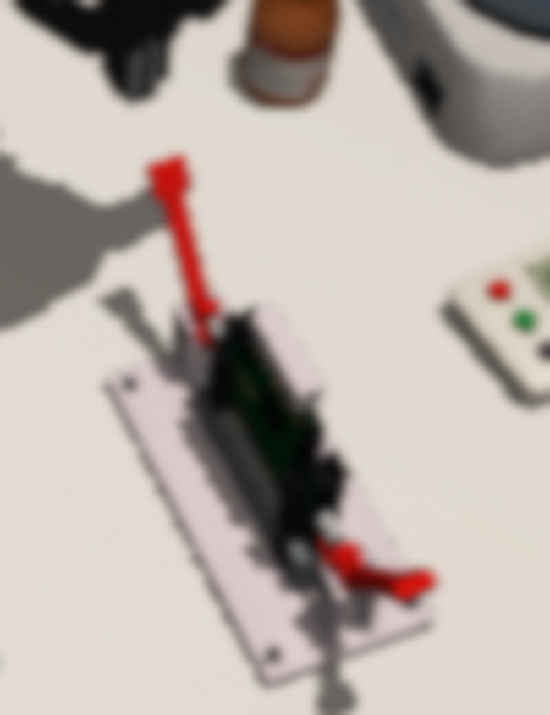

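The fingertips at (135,85) stand clear outside the left lever tip at (170,175). Sweeping inward until contact.

>>> arm_command([
  [0, [-0.19, -0.98, -0.4], 0],
  [0, [-0.08, -0.4, 0], 0],
  [0, [-0.04, -0.2, 0], 0],
  [0, [0, 0, 0], 0],
])

```text
clock: 10.3
position: [0.5679, -0.0529, 0.114]
ee_rot: [-0.704, 0.704, -0.067, 0.068]
contact_force: [-0.8, 0.4, -0.2]
width: -0.0003
```

>>> arm_command([
  [0, [-0.04, -0.2, 0], 0],
  [0, [-0.04, -0.2, 0], 0],
  [0, [0, 0, 0], 0],
])

```text
clock: 10.6
position: [0.567, -0.0565, 0.1136]
ee_rot: [-0.704, 0.704, -0.067, 0.067]
contact_force: [0.3, 0.5, 0.3]
width: -0.0001
```

>>> arm_command([
  [0, [-0.04, -0.2, 0], 0],
  [0, [-0.04, -0.2, 0], 0],
  [0, [0, 0, 0], 0],
])

```text
clock: 10.9
position: [0.5661, -0.0605, 0.1135]
ee_rot: [-0.704, 0.704, -0.067, 0.067]
contact_force: [-0.4, 0.5, 0.2]
width: 0.0
```

>>> arm_command([
  [0, [-0.04, -0.2, 0], 0],
  [0, [-0.04, -0.2, 0], 0],
  [0, [0, 0, 0], 0],
])

```text
clock: 11.2
position: [0.5654, -0.0645, 0.1135]
ee_rot: [-0.704, 0.704, -0.067, 0.067]
contact_force: [0.6, 0.1, 0.0]
width: -0.0002
```

```bash
python3 meas.py 6
python3 - <<'E'
import sys,os
sys.path.insert(0,'.')
from h import *
crop('scene6',285,190,345,260,10,'s6b')
E
```

```text
scene6 rail 133 z 115.54872605289289 b -28.530854915553277 22.694936937611093 a -1.6050595265392387
scene6 lever R 50 lean 0.58 value~ 0.88 tip b,z -108.40642459085295 106.36329985004444
scene6 lever L 69 lean 0.65 value~ 0.95 tip b,z 110.32867710975614 102.48947032019692
top6 rail 43 z 115.5573307271376 b 4.507181144746394 28.31089329806015 a 0.6602205632076554
top6 lever R 41 lean 0.58 value~ 0.88 tip b,z -107.67685009334777 106.08881462122055
11.3 [ 0.6 -0.1  0.1] [-0.6 -0.5 -0.3] 0.0002181315747311783
```

View pics/s6b.png

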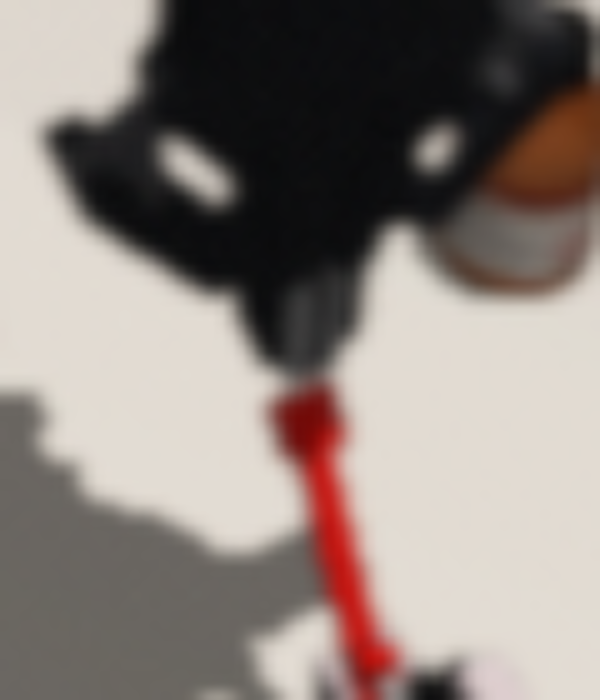

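View pics/t6.png

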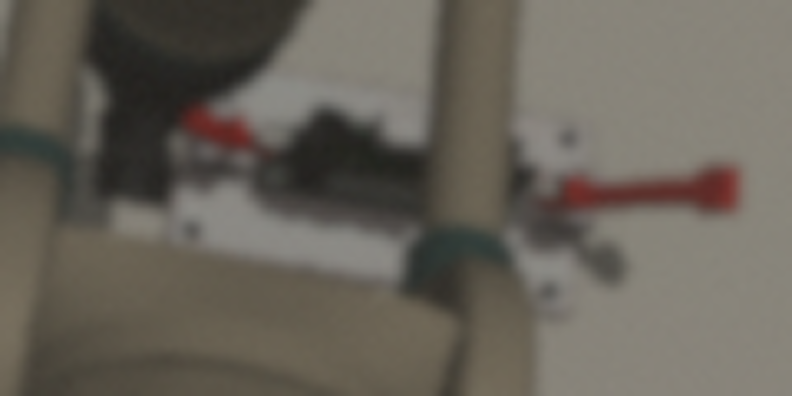

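Run:
```python
from h import *
d=load('scene6');X=cloud(d)
print(proj(d,[.5654,-.0645,.0965]),proj(d,[.5654,-.0645,.1135]))
for v in range(214,236): print(v,[tuple((X[v,u]*1000).round().astype(int)) for u in (313,315,317,319)])
```

```text
[314.0009503  231.02880209] [314.37357277 226.5207138 ]
214 [(np.int64(551), np.int64(-73), np.int64(176)), (np.int64(557), np.int64(-73), np.int64(172)), (np.int64(565), np.int64(-70), np.int64(165)), (np.int64(566), np.int64(-77), np.int64(171))]
215 [(np.int64(552), np.int64(-73), np.int64(172)), (np.int64(556), np.int64(-75), np.int64(172)), (np.int64(567), np.int64(-69), np.int64(159)), (np.int64(567), np.int64(-75), np.int64(165))]
216 [(np.int64(551), np.int64(-74), np.int64(170)), (np.int64(556), np.int64(-75), np.int64(168)), (np.int64(568), np.int64(-68), np.int64(154)), (np.int64(568), np.int64(-74), np.int64(159))]
217 [(np.int64(552), np.int64(-73), np.int64(164)), (np.int64(555), np.int64(-77), np.int64(167)), (np.int64(565), np.int64(-71), np.int64(155)), (np.int64(570), np.int64(-73), np.int64(153))]
218 [(np.int64(552), np.int64(-74), np.int64(163)), (np.int64(557), np.int64(-74), np.int64(159)), (np.int64(564), np.int64(-73), np.int64(154)), (np.int64(568), np.int64(-75), np.int64(154))]
219 [(np.int64(556), np.int64(-69), np.int64(151)), (np.int64(558), np.int64(-7
[... 2460 characters left out ...]
int64(566), np.int64(-68), np.int64(96)), (np.int64(568), np.int64(-73), np.int64(101)), (np.int64(574), np.int64(-73), np.int64(97))]
233 [(np.int64(557), np.int64(-71), np.int64(102)), (np.int64(563), np.int64(-72), np.int64(98)), (np.int64(568), np.int64(-73), np.int64(96)), (np.int64(573), np.int64(-75), np.int64(95))]
234 [(np.int64(558), np.int64(-71), np.int64(98)), (np.int64(562), np.int64(-73), np.int64(96)), (np.int64(566), np.int64(-76), np.int64(97)), (np.int64(620), np.int64(-19), np.int64(0))]
235 [(np.int64(558), np.int64(-71), np.int64(94)), (np.int64(562), np.int64(-73), np.int64(93)), (np.int64(567), np.int64(-75), np.int64(91)), (np.int64(618), np.int64(-22), np.int64(0))]
```

Run:
```python
from h import *
np.set_printoptions(precision=0,suppress=True)
for tag,c in(('scene5',(.5705,-.0364)),('scene6',(.5654,-.0645)),('top6',(.5654,-.0645)),('scene4',(.5436,-.1818))):
    d=load(tag);X=cloud(d)*1000;p=d['pixels'].astype(int);red=(p[...,0]>1.6*p[...,1])&(p[...,0]>60)
    m=(np.hypot(X[...,0]-c[0]*1000,X[...,1]-c[1]*1000)<45)&(X[...,2]>60)&~red&(p.sum(-1)<330)
    if tag=='scene4': m&=X[...,2]>140
    q=X[m];i=np.argsort(q[:,2]);print(tag,m.sum());print(q[i[:25]].tolist() if 0 else q[i[:14]])
```

```text
scene5 3318
[[558. -67.  89.]
 [561. -39. 126.]
 [566. -45. 129.]
 [571. -46. 130.]
 [561. -44. 131.]
 [572. -44. 131.]
 [567. -48. 131.]
 [560. -40. 131.]
 [562. -46. 132.]
 [562. -42. 132.]
 [558. -40. 132.]
 [567. -46. 133.]
 [579. -43. 133.]
 [565. -46. 134.]]
scene6 3311
[[571. -64. 104.]
 [573. -66. 105.]
 [556. -68. 107.]
 [560. -73. 124.]
 [562. -75. 124.]
 [556. -67. 124.]
 [557. -73. 126.]
 [561. -72. 126.]
 [556. -70. 127.]
 [562. -74. 128.]
 [566. -74. 128.]
 [563. -76. 129.]
 [555. -68. 130.]
 [554. -65. 131.]]
top6 3372
[[555. -95.  68.]
 [555. -97.  72.]
 [556. -92.  77.]
 [560. -54. 123.]
 [559. -56. 128.]
 [557. -58. 134.]
 [553. -57. 143.]
 [539. -49. 166.]
 [552. -51. 169.]
 [541. -49. 169.]
 [542. -48. 172.]
 [544. -53. 175.]
 [535. -48. 175.]
 [544. -50. 175.]]
scene4 4451
[[ 566. -186.  230.]
 [ 563. -192.  231.]
 [ 513. -181.  231.]
 [ 566. -179.  232.]
 [ 564. -191.  233.]
 [ 565. -183.  233.]
 [ 563. -195.  234.]
 [ 513. -184.  234.]
 [ 563. -185.  234.]
 [ 566. -178.  235.]
 [ 564. -196.  235.]
 [ 564. -187.  235.]
 [ 565. -182.  236.]
 [ 515. -187.  236.]]
```

Measured against the depth image, the closed fingertips end about 8 to 10 mm above the reported TCP, not 17 mm below as the text says. In the crop, the fingertip at (310,375) is above the lever tip at (305,410). I'll go back out, descend and sweep again.

>>> arm_command([
  [0, [0.2, 1.08, 0], 0],
  [0, [0.21, 1.08, 0], 0],
  [0, [0, 0, 0], 0],
  [0, [0, 0, -1.3], 0],
  [0, [0, 0, -1.25], 0],
  [0, [0, 0, 0], 0],
  [0, [-0.1, -0.49, 0], 0],
  [0, [0, 0, 0], 0],
  [0, [0, 0, 0], 0],
])

```text
clock: 12.2
position: [0.5688, -0.048, 0.0884]
ee_rot: [-0.704, 0.704, -0.067, 0.068]
contact_force: [-0.4, 0.7, 0.3]
width: 0.0
```

```bash
python3 meas.py 7
python3 - <<'E'
import sys,os
sys.path.insert(0,'.')
from h import *
crop('scene7',285,190,345,260,10,'s7b')
E
```

```text
scene7 rail 135 z 115.83745385335943 b -29.429422298895688 29.235483475914 a -1.8530504915900603
scene7 lever R 51 lean 0.58 value~ 0.88 tip b,z -108.44289097411581 105.88752439695656
scene7 lever L 80 lean 0.66 value~ 0.96 tip b,z 111.05938534941025 102.61094977335634
top7 rail 60 z 115.98109204845846 b -29.177013776264598 1.41804542053048 a 0.02868472286723739
top7 lever R 39 lean 0.58 value~ 0.88 tip b,z -107.45181980824916 106.93720808189644
top7 lever L 4 lean 0.61 value~ 0.91 tip b,z None None
12.3 [ 0.6 -0.   0.1] [-0.9  0.8  0.7] -0.00015210391844817375
```

View pics/s7b.png

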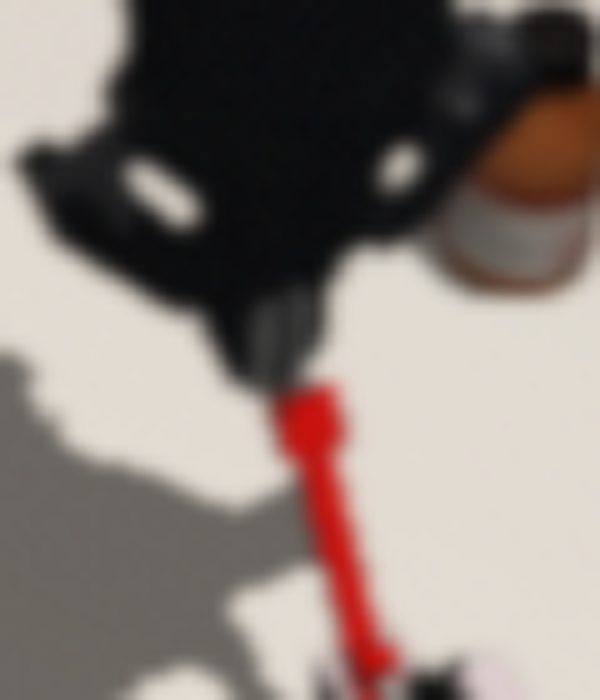

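>>> arm_command([
  [0, [-0.04, -0.2, 0], 0],
  [0, [-0.04, -0.2, 0], 0],
  [0, [0, 0, 0], 0],
])

```text
clock: 12.6
position: [0.568, -0.0508, 0.0883]
ee_rot: [0.705, -0.703, 0.067, -0.068]
contact_force: [0.2, 4.0, 1.0]
width: 0.0002
```

>>> arm_command([
  [0, [-0.04, -0.2, 0], 0],
  [0, [0, 0, 0], 0],
  [0, [0, 0, 0], 0],
])

```text
clock: 12.9
position: [0.5679, -0.0515, 0.0888]
ee_rot: [0.705, -0.703, 0.067, -0.068]
contact_force: [0.7, 7.9, 3.0]
width: 0.0002
```

>>> arm_command([
  [0, [-0.04, -0.2, 0], 0],
  [0, [0, 0, 0], 0],
  [0, [0, 0, 0], 0],
])

```text
clock: 13.2
position: [0.5678, -0.0529, 0.0892]
ee_rot: [0.706, -0.702, 0.067, -0.068]
contact_force: [0.5, 8.8, 7.4]
width: -0.0001
```

>>> arm_command([
  [0, [0, 0, 0.25], 0],
  [0, [-0.06, -0.29, 0.2], 0],
  [0, [0, 0, 0], 0],
])

```text
clock: 13.5
position: [0.5668, -0.0577, 0.0933]
ee_rot: [0.704, -0.703, 0.067, -0.068]
contact_force: [1.0, 5.1, 3.3]
width: 0.0
```

>>> arm_command([
  [0, [-0.08, -0.44, 0.27], 0],
  [0, [-0.08, -0.44, 0.24], 0],
  [0, [0, 0, 0], 0],
])

```text
clock: 13.8
position: [0.5651, -0.0672, 0.0985]
ee_rot: [0.704, -0.704, 0.067, -0.068]
contact_force: [1.4, 3.3, 2.9]
width: -0.0001
```

>>> arm_command([
  [0, [-0.08, -0.44, 0.2], 0],
  [0, [-0.08, -0.44, 0.16], 0],
  [0, [0, 0, 0], 0],
])

```text
clock: 14.1
position: [0.5632, -0.0767, 0.1015]
ee_rot: [-0.704, 0.704, -0.067, 0.067]
contact_force: [0.5, 2.1, 2.0]
width: -0.0
```

```bash
python3 meas.py 8
```

```text
scene8 rail 128 z 112.08222489708709 b -28.451156304503243 27.658192043205275 a -0.8836632885944059
scene8 lever R 50 lean 0.58 value~ 0.88 tip b,z -108.14079949423119 106.72768953125596
scene8 lever L 74 lean 0.26 value~ 0.56 tip b,z 86.26442789422862 116.71105102028801
top8 rail 79 z 112.56577393867607 b -10.170583760658548 24.910407082874265 a -0.44789011309293675
top8 lever R 43 lean 0.57 value~ 0.87 tip b,z -107.08314240110758 106.55391085819818
14.2 [ 0.6 -0.1  0.1] [0.5 1.6 1.4] 3.66182875484045e-05
```

View pics/s8.png

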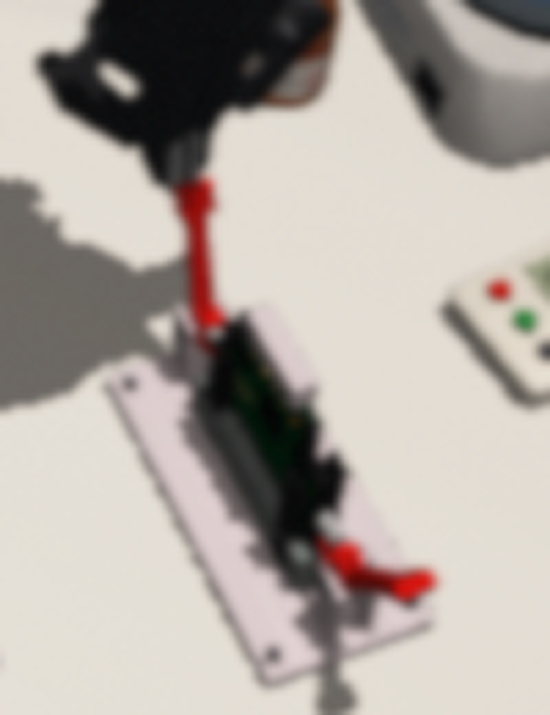

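The left lever has swung to about 0.56, with its tip at (200,190). A bit more, to just past half way.

>>> arm_command([
  [0, [-0.08, -0.44, 0.12], 0],
  [0, [-0.08, -0.44, 0.08], 0],
  [0, [0, 0, 0], 0],
])

```text
clock: 14.5
position: [0.5613, -0.0857, 0.1032]
ee_rot: [-0.704, 0.704, -0.067, 0.067]
contact_force: [0.6, 0.5, 1.6]
width: 0.0003
```

```bash
python3 meas.py 9
```

```text
scene9 rail 129 z 111.40580215844916 b -25.62071977143399 28.189904058103394 a -1.736196100036669
scene9 lever R 49 lean 0.58 value~ 0.88 tip b,z -109.47363969339159 107.2466039733836
scene9 lever L 60 lean 0.13 value~ 0.43 tip b,z 77.67976103320687 118.3669690631031
top9 rail 103 z 111.16803604155517 b -23.763373982739893 25.05593805688532 a 0.05661706507900134
top9 lever R 41 lean 0.58 value~ 0.88 tip b,z -107.15857639012783 107.21124183672359
14.6 [ 0.6 -0.1  0.1] [0.3 1.3 0.5] -0.0002201318297733349
```

>>> arm_command([
  [0, [0.18, 0.98, 0], 0],
  [0, [0.19, 0.98, 0.5], 0],
  [0, [0, 0, 4.7], 0],
  [0, [-0.77, -4.11, 0], 0],
  [0, [-0.77, -4.11, 0], 0],
  [0, [-0.77, -4.11, 0], 0],
  [0, [-0.77, -4.11, 0], 0],
  [0, [-0.78, -4.11, 0], 0],
  [0, [-0.78, -4.11, 0], 0],
  [0, [0, 0, 0], 0],
  [0, [0, 0, -3], 0],
  [0, [0, 0, 0], 0],
])

```text
clock: 15.8
position: [0.5166, -0.3094, 0.1221]
ee_rot: [0.705, -0.702, 0.069, -0.065]
contact_force: [-0.1, 0.3, -1.0]
width: 0.0001
```

```bash
python3 meas.py 10
```

```text
scene10 rail 131 z 111.10976832786005 b -27.77446517431607 27.641223273417676 a -1.026427656545558
scene10 lever L 56 lean 0.12 value~ 0.42 tip b,z 77.32016854314784 118.1179749723404
top10 rail 101 z 111.6830417371047 b -22.100817470651602 25.23496839691498 a -0.2485102474269785
top10 lever R 53 lean 0.53 value~ 0.83 tip b,z -74.83188752657061 469.54224817784575
top10 lever L 17 lean 0.13 value~ 0.43 tip b,z 77.52499085252012 119.74540547374427
15.9 [ 0.5 -0.3  0.1] [ 0.8 -0.8 -0.2] 0.0002663009251553424
```

View pics/s10.png

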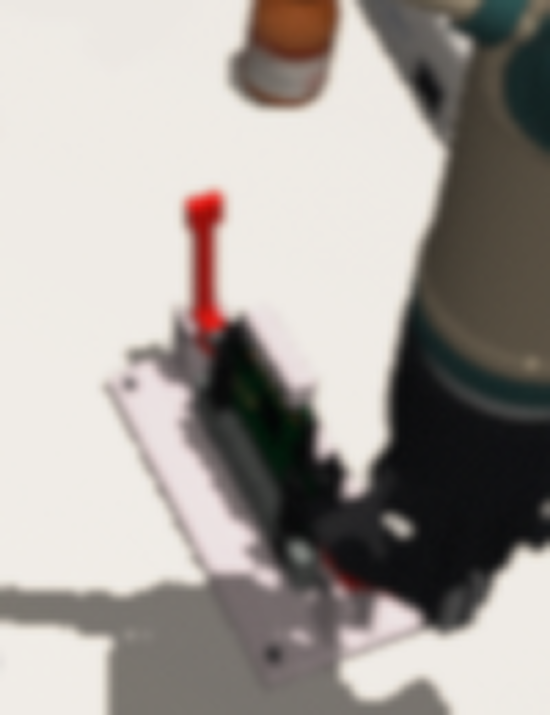

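View pics/t10.png

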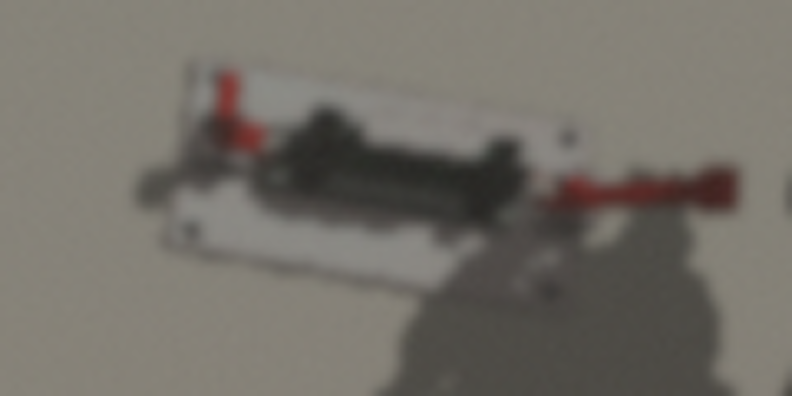

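Top view: the right lever tip at (720,188) is clear and the left lever is upright at (230,90). The scene view of the right lever is blocked by the gripper. Descending outside it.

>>> arm_command([
  [0, [0, 0, -2], 0],
  [0, [0, 0, -1.4], 0],
  [0, [0, 0, 0], 0],
  [0, [0, 0, 0], 0],
])

```text
clock: 16.3
position: [0.5196, -0.3116, 0.0924]
ee_rot: [-0.704, 0.704, -0.066, 0.067]
contact_force: [-0.3, -0.9, 0.2]
width: 0.0
```

>>> arm_command([
  [0, [0.15, 0.78, -0.3], 0],
  [0, [0.04, 0.2, 0], 0],
  [0, [0, 0, 0], 0],
  [0, [0, 0, 0], 0],
])

```text
clock: 16.7
position: [0.5209, -0.3019, 0.0887]
ee_rot: [-0.704, 0.704, -0.067, 0.067]
contact_force: [0.6, 0.8, 0.3]
width: -0.0002
```

>>> arm_command([
  [0, [0.04, 0.2, 0], 0],
  [0, [0, 0, 0], 0],
])

```text
clock: 16.9
position: [0.5211, -0.3012, 0.0887]
ee_rot: [-0.703, 0.705, -0.067, 0.067]
contact_force: [-1.0, -3.8, 1.0]
width: -0.0002
```

>>> arm_command([
  [0, [0.04, 0.2, 0], 0],
  [0, [0, 0, 0], 0],
])

```text
clock: 17.1
position: [0.5214, -0.3002, 0.0892]
ee_rot: [-0.702, 0.705, -0.067, 0.067]
contact_force: [-2.0, -6.5, 3.4]
width: 0.0001
```

>>> arm_command([
  [0, [0.04, 0.2, 0.25], 0],
  [0, [0.08, 0.44, 0.27], 0],
  [0, [0, 0, 0], 0],
])

```text
clock: 17.4
position: [0.5228, -0.2925, 0.0942]
ee_rot: [-0.703, 0.705, -0.067, 0.067]
contact_force: [-1.4, -3.4, 3.1]
width: 0.0001
```

>>> arm_command([
  [0, [0.08, 0.44, 0.24], 0],
  [0, [0.08, 0.44, 0.2], 0],
  [0, [0, 0, 0], 0],
])

```text
clock: 17.7
position: [0.5247, -0.2831, 0.0984]
ee_rot: [-0.704, 0.704, -0.067, 0.067]
contact_force: [-0.6, -3.8, 1.7]
width: -0.0004
```

>>> arm_command([
  [0, [0.08, 0.44, 0.17], 0],
  [0, [0.08, 0.44, 0.14], 0],
  [0, [0, 0, 0], 0],
])

```text
clock: 18.0
position: [0.5263, -0.2732, 0.1011]
ee_rot: [0.704, -0.704, 0.067, -0.067]
contact_force: [-0.8, -2.2, 1.6]
width: -0.0004
```

>>> arm_command([
  [0, [0.05, 0.25, 0.04], 0],
  [0, [0.05, 0.25, 0.03], 0],
  [0, [0, 0, 0], 0],
])

```text
clock: 18.3
position: [0.527, -0.2684, 0.1015]
ee_rot: [0.704, -0.704, 0.067, -0.067]
contact_force: [0.5, -2.8, 0.8]
width: 0.0
```

>>> arm_command([
  [0, [0.05, 0.25, 0.02], 0],
  [0, [0, 0, 0], 0],
])

```text
clock: 18.5
position: [0.5273, -0.2661, 0.1017]
ee_rot: [0.704, -0.704, 0.067, -0.067]
contact_force: [-0.3, -2.2, 1.1]
width: 0.0002
```

>>> arm_command([
  [0, [0.05, 0.25, 0], 0],
  [0, [0, 0, 0], 0],
])

```text
clock: 18.7
position: [0.5278, -0.2636, 0.1017]
ee_rot: [0.704, -0.704, 0.067, -0.067]
contact_force: [-0.1, -2.1, 0.5]
width: -0.0001
```

```bash
python3 meas.py 11
```

```text
scene11 rail 102 z 107.49504654818075 b -18.662778971852404 23.942614052077964 a -2.4196064231354377
scene11 lever R 5 lean 0.24 value~ 0.54 tip b,z -90.7911470978166 120.0266243888519
scene11 lever L 57 lean 0.13 value~ 0.43 tip b,z 77.69902429520111 117.55596873191561
top11 rail 89 z 107.48108075229898 b -21.1310777171373 21.59291961669211 a 0.29833692027227804
top11 lever R 15 lean 0.06 value~ 0.36 tip b,z -72.9465891875901 121.21410588507267
top11 lever L 16 lean 0.12 value~ 0.42 tip b,z 77.27050592501396 120.46200108615217
18.8 [ 0.5 -0.3  0.1] [-0.  -1.8  0.8] -2.206579110043286e-05
```

View pics/t11.png

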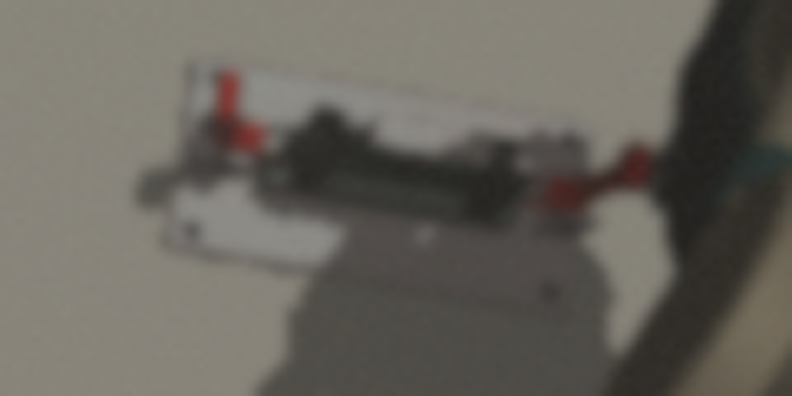

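>>> arm_command([
  [0, [0.05, 0.25, 0], 0],
  [0, [0, 0, 0], 0],
])

```text
clock: 19.0
position: [0.5282, -0.2613, 0.1018]
ee_rot: [0.704, -0.704, 0.067, -0.067]
contact_force: [-0.1, -2.9, 1.7]
width: -0.0001
```

>>> arm_command([
  [0, [0.05, 0.25, 0], 0],
  [0, [0, 0, 0], 0],
])

```text
clock: 19.2
position: [0.5287, -0.2588, 0.1018]
ee_rot: [0.704, -0.704, 0.067, -0.067]
contact_force: [-0.6, -1.4, 2.5]
width: -0.0001
```

>>> arm_command([
  [0, [0.05, 0.25, 0], 0],
  [0, [0, 0, 0], 0],
])

```text
clock: 19.4
position: [0.5293, -0.2562, 0.1018]
ee_rot: [0.704, -0.704, 0.067, -0.067]
contact_force: [-1.0, -3.1, 2.3]
width: 0.0001
```

>>> arm_command([
  [0, [0.05, 0.25, 0], 0],
  [0, [0, 0, 0], 0],
])

```text
clock: 19.6
position: [0.5298, -0.2536, 0.1018]
ee_rot: [0.704, -0.704, 0.067, -0.067]
contact_force: [-1.8, -2.5, 2.2]
width: 0.0001
```

>>> arm_command([
  [0, [0.05, 0.25, -0.04], 0],
  [0, [0, 0, 0], 0],
])

```text
clock: 19.8
position: [0.5304, -0.2512, 0.1014]
ee_rot: [0.704, -0.704, 0.067, -0.067]
contact_force: [-1.5, -3.3, 1.8]
width: -0.0002
```

>>> arm_command([
  [0, [0.05, 0.25, -0.04], 0],
  [0, [0, 0, 0], 0],
])

```text
clock: 20.0
position: [0.5309, -0.2488, 0.1011]
ee_rot: [0.704, -0.704, 0.067, -0.067]
contact_force: [0.0, -2.6, 2.2]
width: 0.0
```

>>> arm_command([
  [0, [0.05, 0.25, -0.05], 0],
  [0, [0, 0, 0], 0],
])

```text
clock: 20.2
position: [0.5314, -0.2466, 0.1007]
ee_rot: [-0.704, 0.704, -0.067, 0.067]
contact_force: [-2.0, -2.6, 3.1]
width: 0.0002
```

```bash
python3 meas.py 12
```

```text
scene12 rail 53 z 107.74171822012504 b -21.771156585022858 23.723247716962742 a -2.5240707719946567
scene12 lever R 4 lean -0.02 value~ 0.28 tip b,z -74.29074403350954 113.31022563623326
scene12 lever L 58 lean 0.12 value~ 0.42 tip b,z 77.32043203129581 118.46826209242587
top12 rail 84 z 107.46684585189594 b -21.479540846136242 21.55620270764654 a 0.5895460074027826
top12 lever R 13 lean -0.18 value~ 0.12 tip b,z -55.184862219327655 119.55043048841166
top12 lever L 16 lean 0.12 value~ 0.42 tip b,z 77.48284244938405 119.90311098953178
20.3 [ 0.5 -0.2  0.1] [-1.9 -3.4  3. ] -1.820182460251762e-05
```

View pics/t12.png

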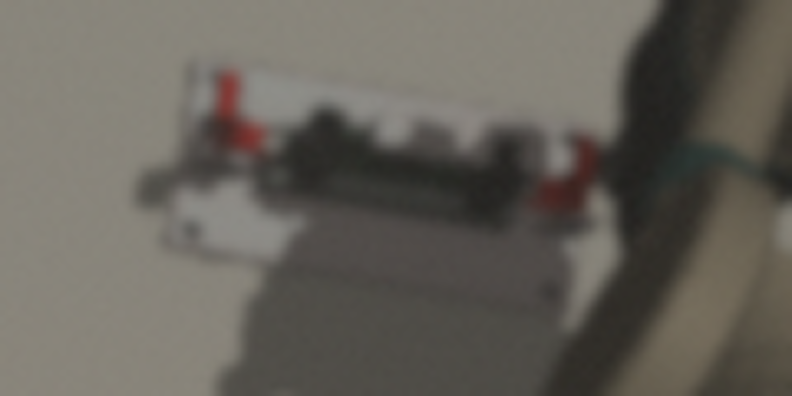

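```bash
cat > tilt.py <<'E'
from h import *
import sys
for t in sys.argv[1:]:
  for n in('scene','top'):
    d=load(n+t);X=cloud(d)-np.array([.544,-.179,0]);c,s=np.cos(-.188),np.sin(-.188)
    a=(X[...,0]*c+X[...,1]*s)*1000;b=(-X[...,0]*s+X[...,1]*c)*1000;z=X[...,2]*1000
    p=d['pixels'].astype(int);red=(p[...,0]>1.6*p[...,1])&(p[...,0]>60)
    m=(abs(a)<8)&(abs(b)<24)&(z>100)&(z<130)&~red&(p.min(-1)>(70 if n=='top' else 120))
    if m.sum()<8: print(n,t,'few');continue
    f=np.polyfit(b[m],z[m],1);print(n,t,m.sum(),'z0 %.1f slope %.3f -> L %.1f R %.1f'%(f[1],f[0],f[1]+f[0]*46,f[1]-f[0]*46),'b %.1f %.1f'%(b[m].min(),b[m].max()))
E
python3 tilt.py 4 5 7 8 9 10 11 12
```

```text
scene 4 66 z0 117.0 slope 0.104 -> L 121.8 R 112.2 b -21.7 22.2
top 4 49 z0 116.8 slope 0.006 -> L 117.1 R 116.5 b -15.2 21.0
scene 5 96 z0 116.4 slope 0.025 -> L 117.6 R 115.3 b -22.2 21.9
top 5 65 z0 116.4 slope -0.006 -> L 116.1 R 116.6 b -23.2 9.0
scene 7 96 z0 116.5 slope 0.024 -> L 117.6 R 115.4 b -21.9 23.1
top 7 52 z0 115.9 slope 0.006 -> L 116.2 R 115.7 b -23.5 1.4
scene 8 90 z0 113.0 slope -0.002 -> L 112.9 R 113.1 b -19.2 22.2
top 8 72 z0 112.7 slope -0.037 -> L 111.0 R 114.4 b -10.2 23.8
scene 9 87 z0 112.1 slope 0.005 -> L 112.4 R 111.9 b -23.5 23.9
top 9 85 z0 112.1 slope -0.106 -> L 107.2 R 116.9 b -17.3 23.9
scene 10 92 z0 112.0 slope -0.036 -> L 110.4 R 113.7 b -17.2 23.7
top 10 88 z0 111.7 slope -0.037 -> L 110.0 R 113.4 b -22.1 23.8
scene 11 68 z0 108.4 slope -0.036 -> L 106.7 R 110.0 b -11.7 23.9
top 11 75 z0 107.6 slope -0.014 -> L 107.0 R 108.3 b -20.1 21.6
scene 12 25 z0 110.9 slope -0.147 -> L 104.2 R 117.7 b 7.7 23.7
top 12 67 z0 107.3 slope 0.028 -> L 108.6 R 106.1 b -20.6 21.6
```

>>> arm_command([
  [0, [0.05, 0.25, -0.06], 0],
  [0, [0, 0, 0], 0],
])

```text
clock: 20.5
position: [0.5319, -0.2446, 0.1003]
ee_rot: [-0.703, 0.704, -0.067, 0.067]
contact_force: [-2.2, -4.8, 5.4]
width: 0.0003
```

>>> arm_command([
  [0, [0.05, 0.25, -0.07], 0],
  [0, [0, 0, 0], 0],
])

```text
clock: 20.7
position: [0.5323, -0.2427, 0.0999]
ee_rot: [-0.703, 0.705, -0.067, 0.067]
contact_force: [-3.7, -5.1, 6.7]
width: -0.0001
```

>>> arm_command([
  [0, [0.05, 0.25, -0.08], 0],
  [0, [0, 0, 0], 0],
])

```text
clock: 20.9
position: [0.5327, -0.2408, 0.0994]
ee_rot: [-0.703, 0.705, -0.067, 0.067]
contact_force: [-4.6, -6.7, 7.8]
width: -0.0003
```

```bash
python3 meas.py 13; python3 tilt.py 13
```

```text
scene13 rail 40 z 106.89260557853453 b -20.73663832503202 23.305238292537833 a -2.0785123089185182
scene13 lever R 4 lean -0.01 value~ 0.29 tip b,z -68.20934704059644 111.538268807516
scene13 lever L 57 lean 0.12 value~ 0.42 tip b,z 77.02516472586834 118.49864420743283
top13 rail 80 z 107.01321580800428 b -23.77459161717463 20.918164949909166 a 0.5973630621371999
top13 lever R 12 lean -0.27 value~ 0.03 tip b,z -49.39141168505087 118.09044032065535
top13 lever L 16 lean 0.12 value~ 0.42 tip b,z 77.35070911481984 119.24950183711526
21.0 [ 0.5 -0.2  0.1] [-3.3 -6.8  7.7] 7.40781584196595e-05
scene 13 11 z0 114.8 slope -0.371 -> L 97.7 R 131.9 b 16.4 23.3
top 13 59 z0 107.1 slope -0.007 -> L 106.7 R 107.4 b -22.2 20.9
```

View pics/t13.png

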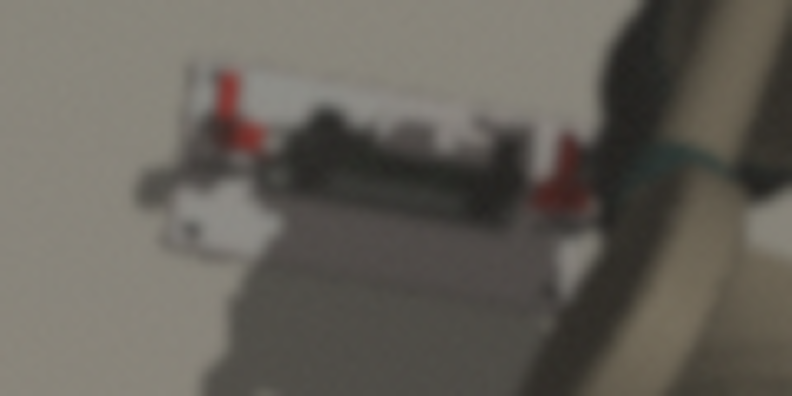

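View pics/s13.png

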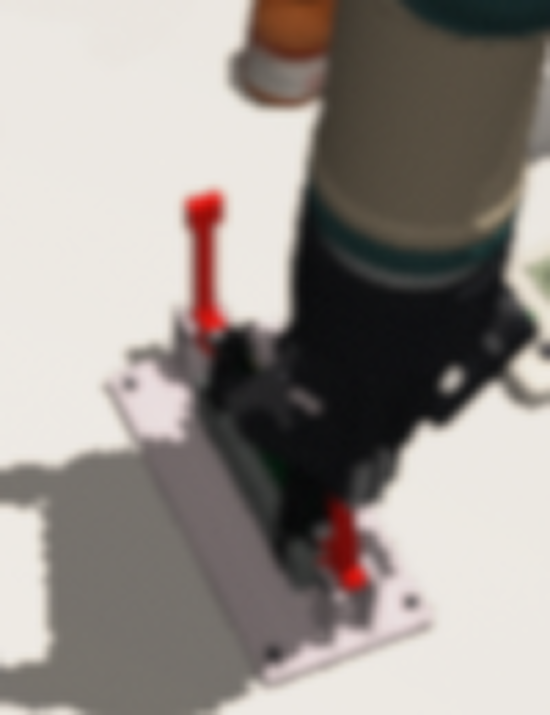

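>>> arm_command([
  [0, [0.03, 0.15, 0.1], 0],
  [0, [0, 0, 0], 0],
])

```text
clock: 21.2
position: [0.5328, -0.2402, 0.0995]
ee_rot: [-0.702, 0.706, -0.067, 0.067]
contact_force: [-3.7, -9.0, 3.7]
width: -0.0001
```

>>> arm_command([
  [0, [0.015, 0.07, 0], 0],
  [0, [0, 0, 0], 0],
])

```text
clock: 21.4
position: [0.5329, -0.2398, 0.0994]
ee_rot: [-0.702, 0.706, -0.067, 0.067]
contact_force: [-3.7, -10.8, 2.1]
width: 0.0001
```

The right side stiffened: about 11 N along the arc, with the lever creeping less than 0.5 mm per step. Backing off and going to the left lever.

>>> arm_command([
  [0, [-0.2, -1.0, 0.05], 0],
  [0, [-0.28, -1.5, 0.3], 0],
  [0, [0, 0, 4.6], 0],
  [0, [0.72, 3.83, 0], 0],
  [0, [0.72, 3.83, 0], 0],
  [0, [0.72, 3.83, 0], 0],
  [0, [0.72, 3.83, 0], 0],
  [0, [0.72, 3.83, 0], 0],
  [0, [0, 0, 0], 0],
  [0, [0, 0, 0], 0],
])

```text
clock: 22.4
position: [0.5645, -0.0697, 0.1487]
ee_rot: [0.704, -0.704, 0.067, -0.066]
contact_force: [-0.4, -0.1, -0.5]
width: -0.0
```

```bash
python3 meas.py 14; python3 tilt.py 14
```

```text
scene14 rail 116 z 106.86546493296791 b -20.588076930151814 23.33900638384329 a -1.6782096963306776
scene14 lever R 82 lean -0.24 value~ 0.06 tip b,z -50.762436505930054 116.53142959948757
scene14 lever L 62 lean 0.12 value~ 0.42 tip b,z 77.29751804161327 118.12004277401549
top14 rail 82 z 107.0427958795724 b -15.990087637144882 21.15630365983601 a 0.029762000120353453
top14 lever R 17 lean -0.24 value~ 0.06 tip b,z -50.47983147227936 119.233061152141
top14 lever L 18 lean 0.12 value~ 0.42 tip b,z 77.5214902580006 119.05844527143766
22.5 [ 0.6 -0.1  0.1] [ 0.4 -1.2  0.4] -5.2802266015457384e-05
scene 14 93 z0 107.3 slope 0.039 -> L 109.1 R 105.6 b -20.6 23.3
top 14 75 z0 107.2 slope 0.033 -> L 108.7 R 105.7 b -16.0 21.2
```

View pics/s14.png

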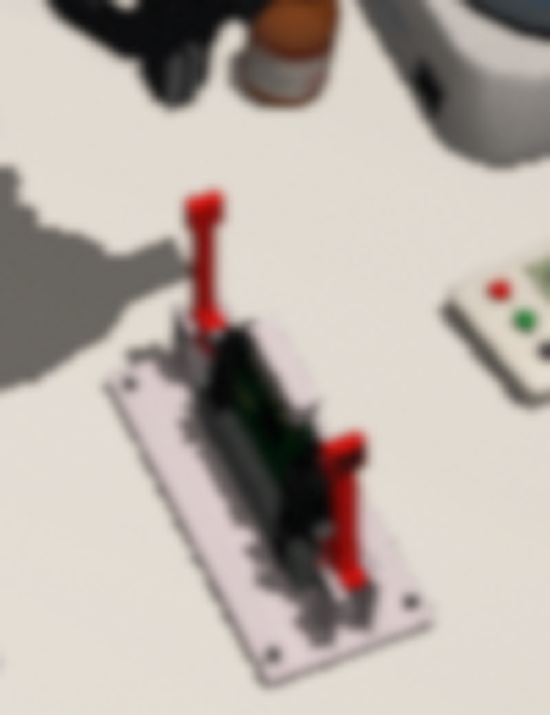

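The right lever stays in (about 0.06, tip at (345,445)) and the left is at 0.42. Now bringing the left one home.

>>> arm_command([
  [0, [0, 0, -2.8], 0],
  [0, [0, 0, -2.0], 0],
  [0, [0, 0, 0], 0],
  [0, [-0.13, -0.7, 0], 0],
  [0, [-0.13, -0.7, 0], 0],
  [0, [-0.05, -0.25, 0], 0],
  [0, [0, 0, 0], 0],
])

```text
clock: 23.2
position: [0.5622, -0.0876, 0.1021]
ee_rot: [-0.704, 0.704, -0.067, 0.068]
contact_force: [1.4, 0.8, -0.1]
width: 0.0002
```

>>> arm_command([
  [0, [-0.05, -0.25, 0], 0],
  [0, [0, 0, 0], 0],
])

```text
clock: 23.4
position: [0.5615, -0.0893, 0.1015]
ee_rot: [0.704, -0.704, 0.066, -0.068]
contact_force: [1.1, 2.0, 2.1]
width: -0.0001
```

>>> arm_command([
  [0, [-0.05, -0.25, 0], 0],
  [0, [0, 0, 0], 0],
])

```text
clock: 23.6
position: [0.5607, -0.0918, 0.1011]
ee_rot: [0.704, -0.704, 0.067, -0.067]
contact_force: [2.1, 2.8, 2.0]
width: 0.0001
```

>>> arm_command([
  [0, [-0.05, -0.25, 0], 0],
  [0, [0, 0, 0], 0],
])

```text
clock: 23.8
position: [0.5599, -0.0946, 0.1009]
ee_rot: [-0.704, 0.704, -0.067, 0.067]
contact_force: [1.3, 2.7, 2.5]
width: 0.0
```

>>> arm_command([
  [0, [-0.05, -0.25, 0], 0],
  [0, [0, 0, 0], 0],
])

```text
clock: 24.0
position: [0.5593, -0.0972, 0.1009]
ee_rot: [-0.704, 0.704, -0.067, 0.067]
contact_force: [1.3, 1.8, 1.4]
width: -0.0001
```

>>> arm_command([
  [0, [-0.05, -0.25, 0], 0],
  [0, [0, 0, 0], 0],
])

```text
clock: 24.2
position: [0.5589, -0.0996, 0.1009]
ee_rot: [0.704, -0.704, 0.067, -0.067]
contact_force: [0.6, 3.2, 1.7]
width: -0.0003
```

>>> arm_command([
  [0, [-0.05, -0.25, 0], 0],
  [0, [0, 0, 0], 0],
])

```text
clock: 24.4
position: [0.5584, -0.1021, 0.1009]
ee_rot: [-0.704, 0.704, -0.067, 0.067]
contact_force: [1.0, 2.4, 2.1]
width: 0.0005
```

>>> arm_command([
  [0, [-0.05, -0.25, -0.02], 0],
  [0, [0, 0, 0], 0],
])

```text
clock: 24.6
position: [0.5579, -0.1046, 0.1008]
ee_rot: [-0.704, 0.704, -0.067, 0.067]
contact_force: [1.0, 3.4, 2.3]
width: -0.0002
```

>>> arm_command([
  [0, [-0.05, -0.25, -0.03], 0],
  [0, [0, 0, 0], 0],
])

```text
clock: 24.8
position: [0.5574, -0.1072, 0.1005]
ee_rot: [-0.704, 0.704, -0.067, 0.067]
contact_force: [0.5, 4.0, 3.2]
width: -0.0003
```

>>> arm_command([
  [0, [-0.05, -0.25, -0.03], 0],
  [0, [0, 0, 0], 0],
])

```text
clock: 25.0
position: [0.5569, -0.1097, 0.1002]
ee_rot: [-0.704, 0.704, -0.067, 0.067]
contact_force: [1.0, 2.9, 3.2]
width: -0.0001
```

>>> arm_command([
  [0, [-0.05, -0.25, -0.03], 0],
  [0, [0, 0, 0], 0],
])

```text
clock: 25.2
position: [0.5564, -0.1121, 0.0998]
ee_rot: [-0.704, 0.704, -0.067, 0.067]
contact_force: [1.2, 3.8, 3.3]
width: 0.0002
```

>>> arm_command([
  [0, [-0.05, -0.25, -0.03], 0],
  [0, [0, 0, 0], 0],
])

```text
clock: 25.4
position: [0.556, -0.1142, 0.0994]
ee_rot: [0.704, -0.704, 0.067, -0.067]
contact_force: [1.6, 3.7, 2.7]
width: -0.0
```

>>> arm_command([
  [0, [-0.05, -0.25, -0.05], 0],
  [0, [0, 0, 0], 0],
])

```text
clock: 25.6
position: [0.5557, -0.1161, 0.099]
ee_rot: [0.705, -0.703, 0.067, -0.068]
contact_force: [1.2, 6.1, 3.9]
width: -0.0003
```

```bash
python3 meas.py 15; python3 tilt.py 15
```

```text
scene15 rail 113 z 105.31998187616641 b -19.866086764657414 24.904611655652392 a -1.8867071027303592
scene15 lever R 86 lean -0.23 value~ 0.07 tip b,z -50.967201595013705 116.97855683817728
scene15 lever L 41 lean -0.32 value~ -0.02 tip b,z 46.03867428412627 116.38825078297302
top15 rail 82 z 106.09528154608748 b -20.659560612363833 20.469322968895476 a -1.387988933151021
top15 lever R 22 lean -0.23 value~ 0.07 tip b,z -51.21233788456181 118.91474272009636
25.7 [ 0.6 -0.1  0.1] [1.8 5.5 4.1] -0.0001301479932746931
scene 15 90 z0 106.0 slope 0.001 -> L 106.0 R 105.9 b -19.9 23.9
top 15 73 z0 106.0 slope -0.032 -> L 104.5 R 107.5 b -20.4 18.1
```

View pics/s15.png

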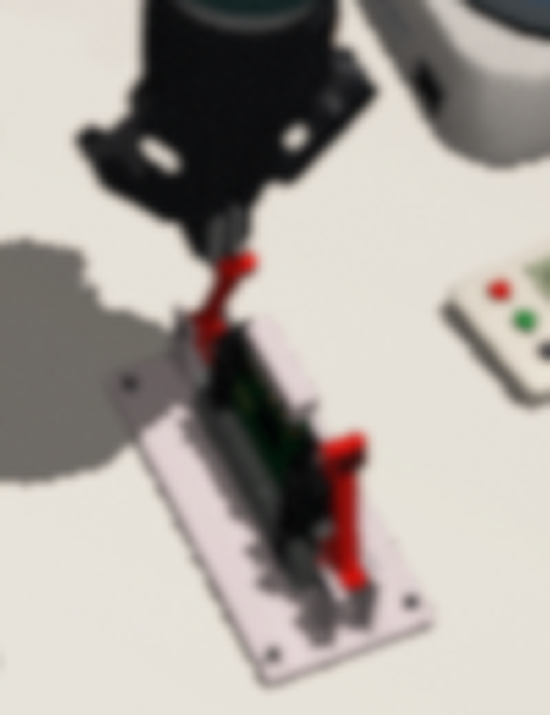

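>>> arm_command([
  [0, [-0.04, -0.2, -0.03], 0],
  [0, [0, 0, 0], 0],
])

```text
clock: 25.9
position: [0.5554, -0.1174, 0.0988]
ee_rot: [0.705, -0.703, 0.067, -0.068]
contact_force: [2.1, 7.7, 4.5]
width: -0.0008
```

>>> arm_command([
  [0, [-0.03, -0.15, -0.02], 0],
  [0, [0, 0, 0], 0],
])

```text
clock: 26.1
position: [0.5552, -0.1184, 0.0985]
ee_rot: [0.705, -0.702, 0.067, -0.068]
contact_force: [2.8, 9.1, 3.7]
width: 0.0002
```

>>> arm_command([
  [0, [-0.02, -0.1, -0.01], 0],
  [0, [0, 0, 0], 0],
])

```text
clock: 26.3
position: [0.5551, -0.1189, 0.0984]
ee_rot: [0.706, -0.702, 0.067, -0.068]
contact_force: [3.4, 10.8, 3.6]
width: 0.0002
```

>>> arm_command([
  [0, [0.2, 1.0, 0.05], 0],
  [0, [0.28, 1.46, 0.3], 0],
  [0, [0, 0, 4.6], 0],
  [0, [-0.8, -4.2, 0], 0],
  [0, [-0.8, -4.2, 0], 0],
  [0, [-0.8, -4.2, 0], 0],
  [0, [-0.78, -4.2, 0], 0],
  [0, [0, 0, 0], 0],
  [0, [0, 0, 0], 0],
])

```text
clock: 27.2
position: [0.5268, -0.2653, 0.1474]
ee_rot: [0.704, -0.704, 0.068, -0.067]
contact_force: [0.2, 0.8, 0.2]
width: 0.0003
```

```bash
python3 meas.py 16; python3 tilt.py 16
```

```text
scene16 rail 37 z 105.94297400224964 b 5.68576892354208 25.202920904104108 a -1.5612261520292747
scene16 lever R 53 lean -0.21 value~ 0.09 tip b,z -53.074260895292106 116.04511886119754
scene16 lever L 40 lean -0.32 value~ -0.02 tip b,z 46.2953261322598 116.53414317737149
top16 rail 93 z 105.57416051758524 b -21.529180650784898 22.85023341777809 a -0.04939398927955672
top16 lever R 11 lean -0.23 value~ 0.07 tip b,z -51.52145277015709 118.09785452224213
top16 lever L 24 lean -0.3 value~ -0.0 tip b,z 45.864185437761506 118.30968856123856
27.3 [ 0.5 -0.3  0.1] [0.1 0.4 0.2] 0.00025833233095372136
scene 16 29 z0 108.5 slope -0.129 -> L 102.6 R 114.4 b 5.7 23.2
top 16 82 z0 105.8 slope -0.002 -> L 105.7 R 105.9 b -20.9 22.9
```

View pics/t16.png

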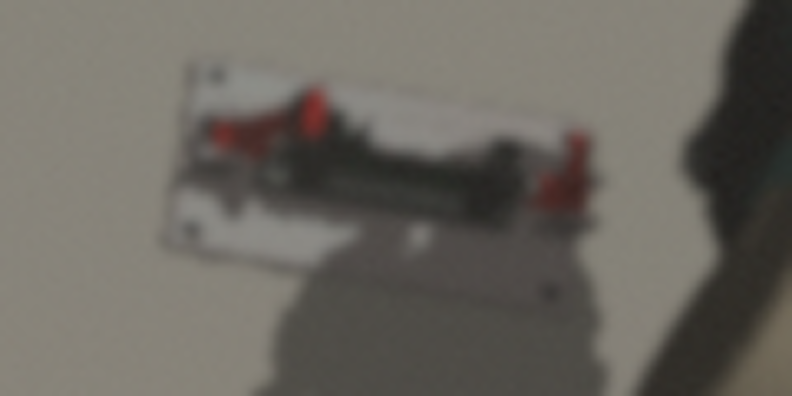

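Both levers are in and the rail is level at about 106 mm. I'll re-press the right lever to confirm, since the board levelled after it was set.

>>> arm_command([
  [0, [0, 0, -2.5], 0],
  [0, [0, 0, -2.3], 0],
  [0, [0, 0, 0], 0],
  [0, [0.15, 0.8, 0], 0],
  [0, [0.15, 0.8, 0], 0],
  [0, [0.04, 0.2, 0], 0],
  [0, [0, 0, 0], 0],
  [0, [0, 0, 0], 0],
])

```text
clock: 28.1
position: [0.5313, -0.2468, 0.1006]
ee_rot: [-0.704, 0.704, -0.066, 0.067]
contact_force: [0.5, 0.5, 1.6]
width: 0.0001
```

>>> arm_command([
  [0, [0.04, 0.2, 0], 0],
  [0, [0, 0, 0], 0],
])

```text
clock: 28.3
position: [0.5314, -0.245, 0.1001]
ee_rot: [-0.704, 0.704, -0.067, 0.067]
contact_force: [0.0, -0.4, -0.7]
width: -0.0001
```

>>> arm_command([
  [0, [0.03, 0.15, 0], 0],
  [0, [0, 0, 0], 0],
])

```text
clock: 28.5
position: [0.5315, -0.2447, 0.1001]
ee_rot: [-0.703, 0.705, -0.067, 0.067]
contact_force: [-1.3, -4.8, 1.5]
width: -0.0
```

>>> arm_command([
  [0, [0.03, 0.15, 0], 0],
  [0, [0, 0, 0], 0],
])

```text
clock: 28.7
position: [0.5317, -0.2441, 0.1001]
ee_rot: [-0.702, 0.705, -0.067, 0.067]
contact_force: [-1.2, -6.9, -0.3]
width: -0.0001
```

>>> arm_command([
  [0, [0.03, 0.15, -0.03], 0],
  [0, [0, 0, 0], 0],
])

```text
clock: 28.9
position: [0.5318, -0.2432, 0.0999]
ee_rot: [-0.702, 0.706, -0.067, 0.067]
contact_force: [-1.7, -7.3, 0.3]
width: -0.0003
```

>>> arm_command([
  [0, [0.03, 0.15, -0.04], 0],
  [0, [0, 0, 0], 0],
])

```text
clock: 29.1
position: [0.532, -0.2422, 0.0997]
ee_rot: [-0.702, 0.706, -0.067, 0.067]
contact_force: [-3.0, -8.9, 1.4]
width: -0.0001
```

>>> arm_command([
  [0, [0.03, 0.15, -0.04], 0],
  [0, [0, 0, 0], 0],
])

```text
clock: 29.3
position: [0.5323, -0.2412, 0.0995]
ee_rot: [-0.701, 0.707, -0.067, 0.067]
contact_force: [-2.3, -10.4, 0.3]
width: -0.0
```

>>> arm_command([
  [0, [0.03, 0.15, -0.04], 0],
  [0, [0, 0, 0], 0],
])

```text
clock: 29.5
position: [0.5325, -0.2402, 0.0993]
ee_rot: [-0.701, 0.707, -0.067, 0.067]
contact_force: [-5.2, -10.8, 2.3]
width: -0.0001
```

>>> arm_command([
  [0, [-0.1, -0.5, 0.05], 0],
  [0, [-0.2, -1.0, 0.1], 0],
  [0, [-0.2, -1.0, 0.2], 0],
  [0, [0, 0, 4.5], 0],
  [0, [-0.4, -2.5, 4], 0],
  [0, [0, -4, 2], 0],
  [0, [0, 0, 0], 0],
  [0, [0, 0, 0], 0],
])

```text
clock: 30.3
position: [0.5239, -0.3264, 0.2069]
ee_rot: [0.704, -0.703, 0.068, -0.068]
contact_force: [-0.3, 0.7, -0.0]
width: -0.0002
```

```bash
python3 meas.py 17; python3 tilt.py 17
```

```text
scene17 rail 110 z 105.7857418423556 b -19.67741443077903 23.689825162692767 a -2.0761992349367264
scene17 lever R 85 lean -0.22 value~ 0.08 tip b,z -51.885955030701396 117.11186228681855
scene17 lever L 38 lean -0.32 value~ -0.02 tip b,z 46.42746957771737 116.74116730275416
top17 rail 96 z 105.84908928815238 b -21.266557087770252 22.805132680903537 a -0.28667873682909323
top17 lever R 43 lean 0.03 value~ 0.33 tip b,z -84.22461637582235 385.90017471834665
top17 lever L 22 lean -0.3 value~ -0.0 tip b,z 45.809710132504634 117.40041910988646
30.4 [ 0.5 -0.3  0.2] [-0.4  0.1 -0.3] 0.0001759042094865207
scene 17 95 z0 106.1 slope 0.004 -> L 106.2 R 105.9 b -19.6 23.7
top 17 88 z0 105.8 slope -0.015 -> L 105.1 R 106.5 b -21.3 22.7
```

View pics/s17.png

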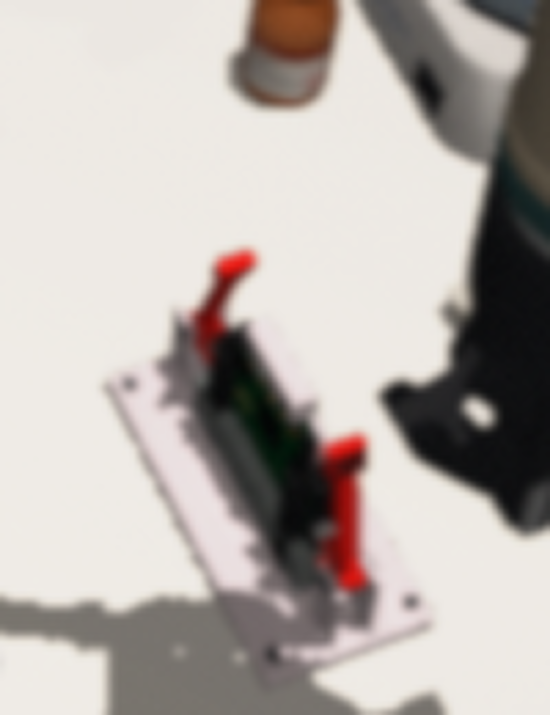

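View pics/top17.png

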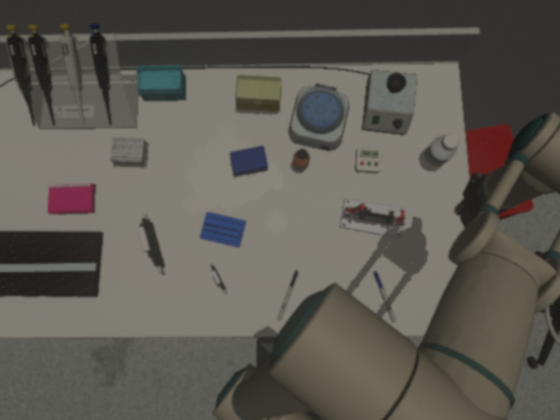

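The last check is good. The board is upright and level, both levers are in at about 0.0 and 0.08, nothing around has moved, and the gripper is clear. Handing in.

```bash
python3 -c "
from rig import manip
print(manip.sign_off())"
```

```text
the job is handed in; nothing more can be done
None
```

The board is seated in the dock with both levers swung in and the gripper clear. I handed the job in at about 30 s of the 72 s; no verdict came back.

**What I did:** I lifted the middle-sized board out of the blue stand and lowered it until its ears rested on the open levers. I then swung the left lever to about 0.43, the right one home, the left one home, and pressed the right one again. Each final press felt about 11–12 N along the lever's arc. The highest total force I read on a lever was about 12 N, below the 18 N limit.

**Last checks:**
- **Board:** the rail top is level within about 1 mm and stands about 106 mm up, so the bottom edge is about 14 mm above the dock's underside, inside the seated range.
- **Levers:** the cameras put the left one at about 0.0 and the right one at about 0.08 rad.
- **Surroundings:** the bystanders look unmoved in the top view. I judged this by eye and did not measure it.

**What disagreed or could not be checked:**
- **Fingertips:** depth images showed the closed fingertips about 8–10 mm above the reported TCP, not 17 mm below as stated. My first sweep at the left lever passed over it without touching, and I repeated it lower.
- **Grip reading:** the opening read about 9 mm on the 12 mm rail, but the board held firmly.
- **Right lever:** it sprang back by roughly 0.03–0.05 rad after each press. I take that to mean the pad pushes back and the hinge holds.
- **Seat forces:** I had no way to measure these directly, so the 5 N on each seat is inferred from the lever feel.

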